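Clear the ferrule stubs out of a turn-clamp power block

ROBOT

A 7-joint arm with a two-finger parallel gripper is mounted at the origin on the work surface. World frame = base frame: x ahead of the robot, y to its left, z up, the work surface at z = 0. Lengths are in m, angles in rad, forces in N, time in s.
With the tool pointing down it reaches from about 0.425 to 0.875 m from the base axis. Payload 4.7 kg.
Tool frame: the origin (TCP) lies midway between the tips of the shut fingers; the grasp point (between the pads) lies 19 mm behind it (ctrl.grip_point_offset is the distance from the TCP to the grasp point, in m); z points along the fingers, y is the line along which they close (so a half turn about z gives the same grasp; the last joint's range is limited). The gripper opens to 87 mm and grips with 3 to 60 N. Pads are 19 mm wide; open, the fingers measure 117 mm over their backs; the gripper's body (75 mm by 190 mm) begins 51 mm behind the grasp point.
Start: joints at [-1.319, 0.321, -0.07, 1.45, 0.023, 1.371, -0.057], TCP at [0.153, 0.632, 0.187] pointing down, gripper open.
Joint ranges: [-2.86, 2.86], [-0.3, 2.09], [-1.38, 1.24], [0.06, 2.45], [-1.56, 4.7], [0.09, 2.05], [-2.69, 2.69]. Speed limits (rad/s): [2.57, 2.57, 3.14, 3.14, 3.14, 3.14, 3.14].

INTERFACE

Orientations are given as a rotation vector (axis times angle).
In Python, from bench import ctrl gives the robot as it stands. The module is installed in compiled form; this text tells all that it offers.
- The arm moves only by the shell command python3 -m handwheel 'ROWS' [OPENING] [FORCE]. ROWS is JSON, a list of rows, each an object of numbers: "x", "y", "z": the shift along the tool's x, y, z in m; "wx", "wy", "wz": the turn, a rotation vector about the tool's x, y, z in degrees. A call has 1 to 10 rows; each row is the pose to reach, as a shift and turn from the pose commanded when the call began, along the tool's axes at that moment; what a row does not reach only later rows make up. A row lasts 1/12 s, in which the tool goes at most 41.7 mm and 7.16 degrees, less where a joint would pass 70% of its speed; a pose out of reach is approached as far as the arm can. A call with a gripper value outside its range is refused whole. OPENING is the finger opening in m, from 0 to 0.087, set as the call begins (- or left out, the last holds). The fingers move at their own pace and stop on an object; FORCE is the grip in N (left out, the last holds). Time passes only in rows, so rows that repeat a pose let the fingers close. It gives the time, the measured TCP pose, the force, the opening and the grip force at its end, in the units of the state.
- ctrl.get_state(): the state, without advancing time (a new reading comes with each control period).
- ctrl.get_image(name): name is "scene" or "top" or "wrist"; returns a dict with "image" (384x512x3 uint8, red, green, blue), "K" (3x3 intrinsics, pixels), "k1" (the pictures are not rectified: a ray, as slopes to the right and down, at radius r is drawn at 1 + k1 r^2 times it, then the intrinsics apply), "world_to_cam" (4x4, takes a point from world to camera coordinates); the wrist camera has in their place "hand_eye" (4x4, takes a point from camera to tool coordinates, whose origin is the TCP and whose axes are the flange's). Camera axes: x right, y down, z forward; pixel columns grow to the right and rows downward; lengths in m; the calibration is good to about 2 mm. A picture is of the moment at which its call begins: read the wrist's pose just before it. There is no depth.
- ctrl.close_job(): hands the job in; it is judged then, once.
The state is a dict: "time": time; "joint_positions": joint angles; "qd": joint speeds; "joint_torque": joint torques, N m; "position": TCP position; "tool_rot": TCP orientation; "ft_force": force on the tool from outside, world axes, zero at the start; "torque": the same for the moment, N m; "grip_width": opening from 0.0 (shut) to 1.0 (fully open); "grip_force": force on a finger pad.
Only numpy, scipy, OpenCV 4.12 (cv2) and the standard library are available. Lean on these libraries where they do the work, as an engineer would, in place of code of your own. Each camera call takes 0.05 s, during which the arm holds its last target. There are 200 camera calls.

TASK

Old copper ferrule stubs are still clamped in some ways of the grey power block: with the flat screwdriver, open the clamp of every way that holds one (a quarter turn counter-clockwise, until the slot lies in line with the channel), then push each stub right through with the push rod, out of the side where the blue tray is. At the end all stubs lie in the tray (pick up and drop in any that missed it), the screwdriver stands in its stand again and the push rod lies with its handle on the tool roll; do not shift the bit case, the blue opening tool or the screw dish.

Things in the scene. Friction and masses are not known exactly. Their poses are not given: they have to be found in the camera images.
- block: Grey power block fixed to the bench: 118 x 64 mm, 86 mm high, on a 130 x 70 x 6 mm foot plate. Origin: centre of its underside; z up. Ways 1 to 4 at x = -42, -14, 14, 42 mm: straight channels along y, right through, 14 mm wide, floor at z 45, walls to z 62, mouths at y = +32 (rod enters) and -32 (stub leaves, tray side). Roofed at z 59 only under the middle tower (28 mm in y), so stub ends show from above.
- tray: Loose blue open parts tray, 130 x 90 mm, 22 mm high, 4 mm walls and floor, 0.3 kg, on the bench close to the -y side of the block. Origin: centre of its underside; x along its long side.
- stand: Black screwdriver stand fixed to the bench: 50 x 50 mm pillar, 82 mm high, on a 70 x 70 mm foot, with an 18 x 18 mm socket down its middle (78 mm deep). Origin: centre of its underside.
- driver: Flat screwdriver, 153 mm long, 0.1 kg, hanging upright in the stand, handle's lower end on the pillar's top. Origin: middle of the blade's end (lowest point); z up the driver, x along the blade's width. Blade 13 mm wide, 1.6 mm thick in the last 5 mm, then 2.4 mm; 8 mm round shank; red square handle 24 x 24 mm (flats across x and y) from 75 to 153 mm above the tip.
- roll: Dark grey tool roll, unrolled flat and fixed: 260 x 150 mm, 2 mm thick, with its rolled-up edge (28 mm thick) along its +x end, outside that. Origin: centre of its underside; x along its long side.
- rod: Push rod: yellow square handle 70 x 18 x 18 mm with a 9 mm round steel rod 105 mm long on its middle axis, 0.09 kg, lying on the tool roll. Origin: centre of the handle's underside; x runs towards the rod's tip; the rod's axis lies 9 mm above the origin in z.
- rod_tip (a point): End of the push rod, 140 mm from the handle's centre, on the rod's axis.
- bitcase: Black bit case full of bits, 90 x 150 x 31 mm; bystander.
- spudger: Blue plastic opening tool, about 125 x 20 x 5 mm; bystander.
- dish: Small steel screw dish, 80 mm across, 22 mm high; bystander.
- screw1 (a joint): Turn of the orange slotted clamp drum over way 1: 0 = closed (slot along the block's x, across the channel); grows counter-clockwise seen from above to 1.6 rad (slot in line with the channel: open). Starts at 0 to 0.15; takes about 0.06 N m, stays where left. Closed, its foot stands in the stub's notch and blocks it; past about 1 rad the stub is free.
- slot1 (a point): Centre of drum 1 at its top face (20 mm across, flush in a 22 mm square pocket, 86 mm above the bench); x lies along the slot and turns with it, z up. The slot is open at both ends, 4 mm wide and 6 mm deep.
- stub1: Copper ferrule stub in way 1 (None if empty): 12 mm square, 42 mm long in its y, 0.05 kg, a 10 mm wide, 3.5 mm deep notch across the middle of its top. Origin: centre of its underside. At first midway along the channel (y as the block's), its ends 11 mm inside the mouths, 1 mm off the channel's middle towards -x, gripped by a leaf spring: with the clamp open it takes a push of a few N, under 12.
- screw2 (a joint): Turn of the orange slotted clamp drum over way 2: 0 = closed (slot along the block's x, across the channel); grows counter-clockwise seen from above to 1.6 rad (slot in line with the channel: open). Starts at 0 to 0.15; takes about 0.06 N m, stays where left. Closed, its foot stands in the stub's notch and blocks it; past about 1 rad the stub is free.
- slot2 (a point): Centre of drum 2 at its top face (20 mm across, flush in a 22 mm square pocket, 86 mm above the bench); x lies along the slot and turns with it, z up. The slot is open at both ends, 4 mm wide and 6 mm deep.
- stub2: Copper ferrule stub in way 2 (None if empty): 12 mm square, 42 mm long in its y, 0.05 kg, a 10 mm wide, 3.5 mm deep notch across the middle of its top. Origin: centre of its underside. At first midway along the channel (y as the block's), its ends 11 mm inside the mouths, 1 mm off the channel's middle towards -x, gripped by a leaf spring: with the clamp open it takes a push of a few N, under 12.
- screw3 (a joint): Turn of the orange slotted clamp drum over way 3: 0 = closed (slot along the block's x, across the channel); grows counter-clockwise seen from above to 1.6 rad (slot in line with the channel: open). Starts at 0 to 0.15; takes about 0.06 N m, stays where left. Closed, its foot stands in the stub's notch and blocks it; past about 1 rad the stub is free.
- slot3 (a point): Centre of drum 3 at its top face (20 mm across, flush in a 22 mm square pocket, 86 mm above the bench); x lies along the slot and turns with it, z up. The slot is open at both ends, 4 mm wide and 6 mm deep.
- stub3: Copper ferrule stub in way 3 (None if empty): 12 mm square, 42 mm long in its y, 0.05 kg, a 10 mm wide, 3.5 mm deep notch across the middle of its top. Origin: centre of its underside. At first midway along the channel (y as the block's), its ends 11 mm inside the mouths, 1 mm off the channel's middle towards -x, gripped by a leaf spring: with the clamp open it takes a push of a few N, under 12.
- screw4 (a joint): Turn of the orange slotted clamp drum over way 4: 0 = closed (slot along the block's x, across the channel); grows counter-clockwise seen from above to 1.6 rad (slot in line with the channel: open). Starts at 0 to 0.15; takes about 0.06 N m, stays where left. Closed, its foot stands in the stub's notch and blocks it; past about 1 rad the stub is free.
- slot4 (a point): Centre of drum 4 at its top face (20 mm across, flush in a 22 mm square pocket, 86 mm above the bench); x lies along the slot and turns with it, z up. The slot is open at both ends, 4 mm wide and 6 mm deep.
- stub4: Copper ferrule stub in way 4 (None if empty): 12 mm square, 42 mm long in its y, 0.05 kg, a 10 mm wide, 3.5 mm deep notch across the middle of its top. Origin: centre of its underside. At first midway along the channel (y as the block's), its ends 11 mm inside the mouths, 1 mm off the channel's middle towards -x, gripped by a leaf spring: with the clamp open it takes a push of a few N, under 12.
Things that resemble listed ones, but are neither listed nor needed, are in the scene too. Of the things that look like the tray, take the one that is nearest to the robot's base at the start.

How it is judged:
By the outcome, as a careful person would: the job done as asked, in the order asked, and still so for the second after the job is handed in, with the robot touching nothing.
Of stub1, stub2, stub3, stub4 only 2 to 3 are there at a start; the rules pass over those that are not, and their reading is None.
At some moment in a run one of tray, rod may be knocked a few centimetres aside while the robot is not near it.
It also fails if it takes over 210 s, if anything falls off the work surface, if the arm or the gripper's body presses on something with over 40 N, if the wrist force passes 120 N, or if a joint passes its speed limit or range.

## Working session

There is one attempt and no reset: what is moved stays moved. The work goes in short steps, Python scripts to look and compute and a shell command to move; the robot and the scene stay as the last step left them, time stands still between calls to the robot, and variables do not carry over. Pictures are saved under pics/ and viewed, at most 14 in all, crops included, and the job is handed in when it is done.

```bash
mkdir -p pics
cat > h.py <<'E'
import numpy as np, cv2
from scipy.spatial.transform import Rotation as R
from bench import ctrl
def cam(name):
    s=ctrl.get_state(); d=ctrl.get_image(name)
    if name=='wrist':
        T=np.eye(4);T[:3,:3]=R.from_rotvec(s['tool_rot']).as_matrix();T[:3,3]=s['position']
        d['c2w']=T@d['hand_eye']
    else: d['c2w']=np.linalg.inv(d['world_to_cam'])
    return d
def save(d,p,crop=None,sc=1):
    im=cv2.cvtColor(d['image'],cv2.COLOR_RGB2BGR)
    if crop: im=im[crop[1]:crop[3],crop[0]:crop[2]]
    cv2.imwrite(p,cv2.resize(im,None,fx=sc,fy=sc,interpolation=cv2.INTER_CUBIC))
def rays(d,px):
    px=np.atleast_2d(np.float64(px)); k=np.array([d['k1'],0,0,0,0],float)
    n=cv2.undistortPoints(px.reshape(-1,1,2),d['K'],k).reshape(-1,2)
    v=np.c_[n,np.ones(len(n))]@d['c2w'][:3,:3].T
    return d['c2w'][:3,3],v
def plane(d,px,z):
    o,v=rays(d,px); return o+v*((z-o[2])/v[:,2])[:,None]
def proj(d,P):
    w=np.linalg.inv(d['c2w']); P=np.atleast_2d(np.float64(P))
    k=np.array([d['k1'],0,0,0,0],float)
    return cv2.projectPoints(P,cv2.Rodrigues(w[:3,:3])[0],w[:3,3],d['K'],k)[0].reshape(-1,2)
def totool(dw):
    "world vector -> tool axes"
    return R.from_rotvec(ctrl.get_state()['tool_rot']).as_matrix().T@np.asarray(dw)
E
python3 - <<'E'
from h import *
for n in('top','scene'):
    d=cam(n);save(d,f'pics/{n}0.png',sc=1.5);print(n,d['K'].round(1).tolist(),d['k1'],d['c2w'].round(3).tolist())
s=ctrl.get_state();print(R.from_rotvec(s['tool_rot']).as_matrix().round(3),s)
E
```

```text
top [[396.3, 0.0, 262.0], [0.0, 396.3, 190.7], [0.0, 0.0, 1.0]] -0.06631261282462243 [[0.022, -0.982, 0.19, 0.306], [-1.0, -0.024, -0.008, -0.031], [0.012, -0.189, -0.982, 1.353], [0.0, 0.0, 0.0, 1.0]]
scene [[430.9, 0.0, 253.2], [0.0, 430.9, 193.2], [0.0, 0.0, 1.0]] 0.014817799777727453 [[0.007, 0.865, -0.502, 1.179], [1.0, -0.003, 0.008, -0.066], [0.005, -0.502, -0.865, 1.168], [0.0, 0.0, 0.0, 1.0]]
[[-0.972  0.236 -0.   ]
 [ 0.236  0.972 -0.002]
 [-0.    -0.002 -1.   ]] {'time': 0.1, 'joint_positions': array([-1.31888192,  0.32173661, -0.07008974,  1.4515742 ,  0.02259634,
        1.37084236, -0.05689489]), 'qd': array([ 0.00029962, -0.00116291, -0.00019695, -0.00532088, -0.0012289 ,
        0.00015209, -0.00066593]), 'joint_torque': array([-2.48056886e-04, -4.92571199e+01, -4.05862620e-01, -3.13401496e+01,
       -6.42639189e-02,  3.94509814e-02,  6.71712269e-05]), 'position': array([0.15303593, 0.6311264 , 0.18616833]), 'tool_rot': array([-3.72605639e-01, -3.11929716e+00,  2.77966578e-03]), 'ft_force': array([-0.32152996, -0.0851716 , -0.8479301 ]), 'torque': array([0.04769496, 0.00044055, 0.01976339]), 'grip_force': 0.0, 'grip_width': 1.0020512045139567}
```

View pics/top0.png

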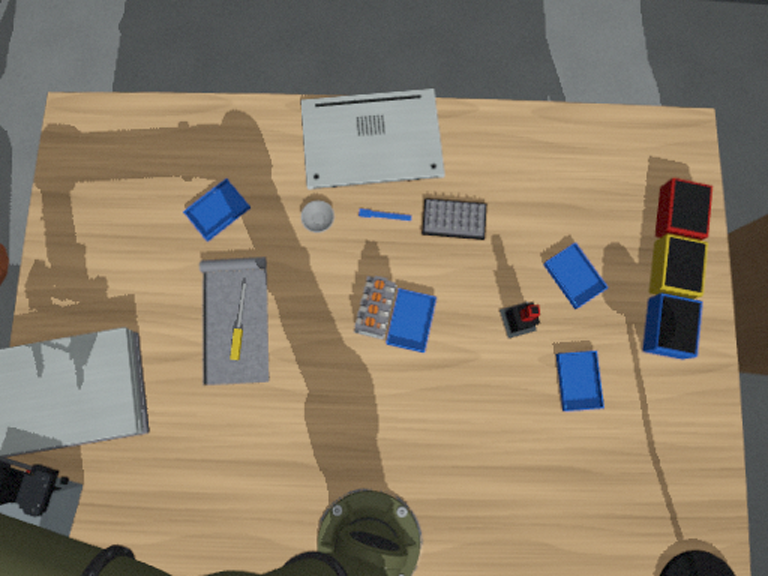

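View pics/scene0.png

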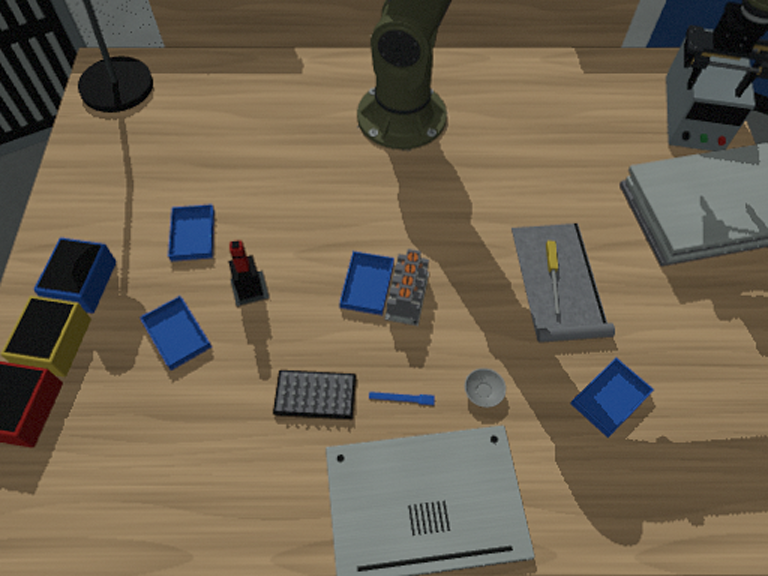

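Top picture (768×576 display px): block with orange drums at (375,307), robot base at (370,540). Tray candidates are (411,320) beside the block, (580,380), (575,275) and (216,210). Red-handled driver in the black stand at (522,318), yellow rod on the roll at (238,322) with its tip up at (243,282). Bystanders are the dish (317,215), spudger (385,214) and bit case (454,217). The tray at (411,320) is nearest the base and touches the block's tray side, so I choose that one and check it by number and with a close crop.

Run:
```python
from h import *
d=cam('top'); s=1/1.5
for n,p,z in [('blkC',(375,307),.086),('tray',(411,320),.02),('t2',(580,380),.02),('t3',(575,275),.02),('t4',(216,210),.02),('driver top',(529,315),.16),('stand',(519,320),.08),('rod handle',(236,343),.02),('rod tip',(244,281),.01),('dish',(317,215),.02),('bitcase',(454,217),.03),('spudger',(385,214),0)]:
    P=plane(d,np.array(p)*s,z)[0]; print(n,P.round(3),np.linalg.norm(P[:2]).round(3))
a=d['image'][165:265,215:375]
cv2.imwrite('pics/crop1.png',cv2.cvtColor(cv2.resize(a,None,fx=5,fy=5,interpolation=cv2.INTER_CUBIC),cv2.COLOR_RGB2BGR))
w=ctrl.get_image('wrist');print(w['hand_eye'].round(3),w['K'].round(1),w['k1'])
```

```text
blkC [ 0.503 -0.003  0.086] 0.503
tray [ 0.486 -0.084  0.02 ] 0.493
t2 [ 0.359 -0.465  0.02 ] 0.588
t3 [ 0.599 -0.462  0.02 ] 0.757
t4 [0.735 0.378 0.02 ] 0.826
driver top [ 0.483 -0.319  0.16 ] 0.578
stand [ 0.483 -0.316  0.08 ] 0.577
rod handle [0.424 0.308 0.02 ] 0.524
rod tip [0.568 0.302 0.01 ] 0.644
dish [0.728 0.14  0.02 ] 0.741
bitcase [ 0.728 -0.18   0.03 ] 0.75
spudger [ 0.741 -0.019  0.   ] 0.741
[[ 0.001 -0.967 -0.254  0.068]
 [ 1.     0.001 -0.    -0.   ]
 [ 0.    -0.254  0.967 -0.197]
 [ 0.     0.     0.     1.   ]] [[334.5   0.  259.4]
 [  0.  334.5 192.1]
 [  0.    0.    1. ]] -0.03428027971260179
```

View pics/crop1.png

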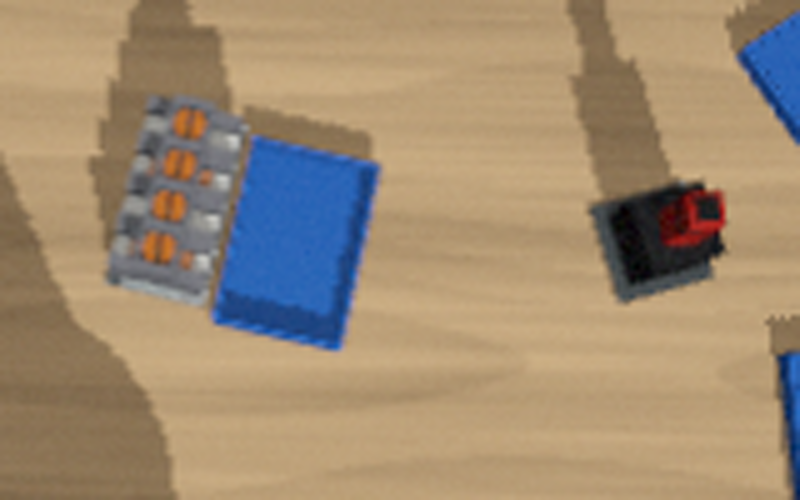

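Close crop: drums at (158,247), (168,206), (179,164) and (190,122) on the block, with the chosen tray touching its right side. Copper ends show at ways 1 and 3. The driver stands in the stand at about (690,215). I now move over the block for a wrist view.

```bash
python3 -m handwheel '[{"x":-0.309,"y":-0.142},{"x":-0.309,"y":-0.142},{"x":-0.309,"y":-0.142},{"x":-0.309,"y":-0.142},{"x":-0.309,"y":-0.142},{"x":-0.309,"y":-0.142},{"x":-0.309,"y":-0.142},{"x":-0.309,"y":-0.142},{"x":-0.309,"y":-0.142},{"x":-0.309,"y":-0.142}]' 
python3 -m handwheel '[{"x":-0.177,"y":-0.389},{"x":-0.177,"y":-0.389},{"x":-0.177,"y":-0.389},{"x":-0.177,"y":-0.389},{"x":-0.177,"y":-0.389},{"x":-0.177,"y":-0.389},{"x":-0.177,"y":-0.389},{"x":-0.177,"y":-0.389},{"x":-0.177,"y":-0.389},{"x":-0.177,"y":-0.389,"z":0.02}]' 
python3 -m handwheel '[{"x":0,"y":-0.03,"z":0.01},{"x":0,"y":-0.03,"z":0.01}]'
python3 - <<'E'
from h import *
d=cam('wrist');save(d,'pics/w1.png',sc=1.5);print(ctrl.get_state()['position'])
d=cam('wrist');np.save('w1.npy',d,allow_pickle=True)
E
```

```text
[0.15307244 0.6314295  0.18665396]invalid input at $[0]: expected keys x, y, z, wx, wy, wz
invalid input at $[0]: expected keys x, y, z, wx, wy, wz
invalid input at $[0]: expected keys x, y, z, wx, wy, wz
```

View pics/w1.png

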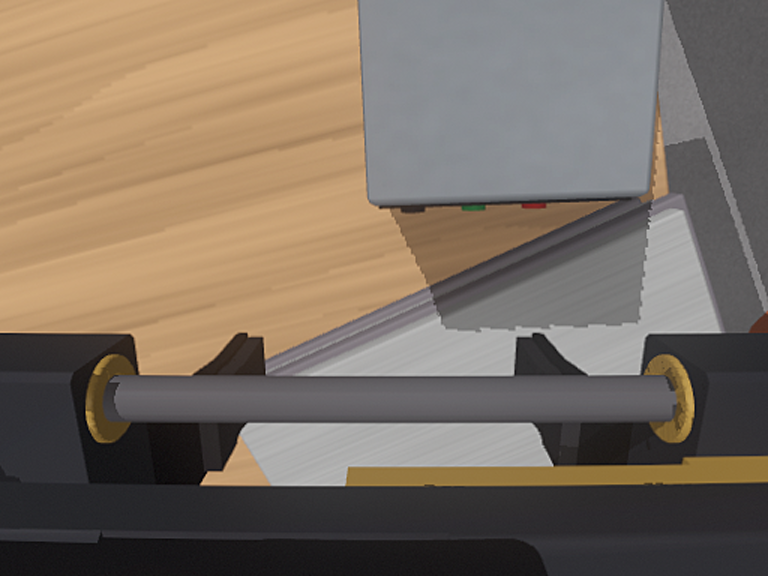

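The call wants all six keys, so nothing moved; the picture shows only the start place. Repeating with full rows.

```bash
python3 -m handwheel '[{"x":-0.309,"y":-0.142,"z":0,"wx":0,"wy":0,"wz":0},{"x":-0.309,"y":-0.142,"z":0,"wx":0,"wy":0,"wz":0},{"x":-0.309,"y":-0.142,"z":0,"wx":0,"wy":0,"wz":0},{"x":-0.309,"y":-0.142,"z":0,"wx":0,"wy":0,"wz":0},{"x":-0.309,"y":-0.142,"z":0,"wx":0,"wy":0,"wz":0},{"x":-0.309,"y":-0.142,"z":0,"wx":0,"wy":0,"wz":0},{"x":-0.309,"y":-0.142,"z":0,"wx":0,"wy":0,"wz":0},{"x":-0.309,"y":-0.142,"z":0,"wx":0,"wy":0,"wz":0},{"x":-0.309,"y":-0.142,"z":0,"wx":0,"wy":0,"wz":0}]' 
python3 -m handwheel '[{"x":-0.239,"y":-0.39,"z":0,"wx":0,"wy":0,"wz":0},{"x":-0.239,"y":-0.39,"z":0,"wx":0,"wy":0,"wz":0},{"x":-0.239,"y":-0.39,"z":0,"wx":0,"wy":0,"wz":0},{"x":-0.239,"y":-0.39,"z":0,"wx":0,"wy":0,"wz":0},{"x":-0.239,"y":-0.39,"z":0,"wx":0,"wy":0,"wz":0},{"x":-0.239,"y":-0.39,"z":0,"wx":0,"wy":0,"wz":0},{"x":-0.239,"y":-0.39,"z":0,"wx":0,"wy":0,"wz":0},{"x":-0.239,"y":-0.39,"z":0,"wx":0,"wy":0,"wz":0},{"x":-0.239,"y":-0.39,"z":0,"wx":0,"wy":0,"wz":0},{"x":-0.239,"y":-0.39,"z":0,"wx":0,"wy":0,"wz":0}]' 
python3 -m handwheel '[{"x":0,"y":0,"z":0.01,"wx":0,"wy":0,"wz":0},{"x":0,"y":0,"z":0.01,"wx":0,"wy":0,"wz":0},{"x":0,"y":0,"z":0.01,"wx":0,"wy":0,"wz":0}]'
python3 - <<'E'
from h import *
d=cam('wrist');save(d,'pics/w2.png',sc=1.5);print(ctrl.get_state()['position'])
np.save('w2.npy',d,allow_pickle=True)
E
```

```text
time: 1.05
position: [0.4281, 0.4131, 0.1875]
tool_rot: [0.391, 3.112, -0.004]
ft_force: [0.7, -1.6, 0.2]
grip_width: 0.998
grip_force: 0.0
time: 1.88
position: [0.5482, 0.0226, 0.1875]
tool_rot: [0.372, 3.119, 0.001]
ft_force: [1.0, 0.7, -0.5]
grip_width: 1.003
grip_force: 0.0
time: 2.13
position: [0.5474, 0.0249, 0.1767]
tool_rot: [-0.373, -3.118, -0.001]
ft_force: [0.9, 0.7, -0.8]
grip_width: 0.998
grip_force: 0.0
[0.54757419 0.02597929 0.17706411]
```

View pics/w2.png

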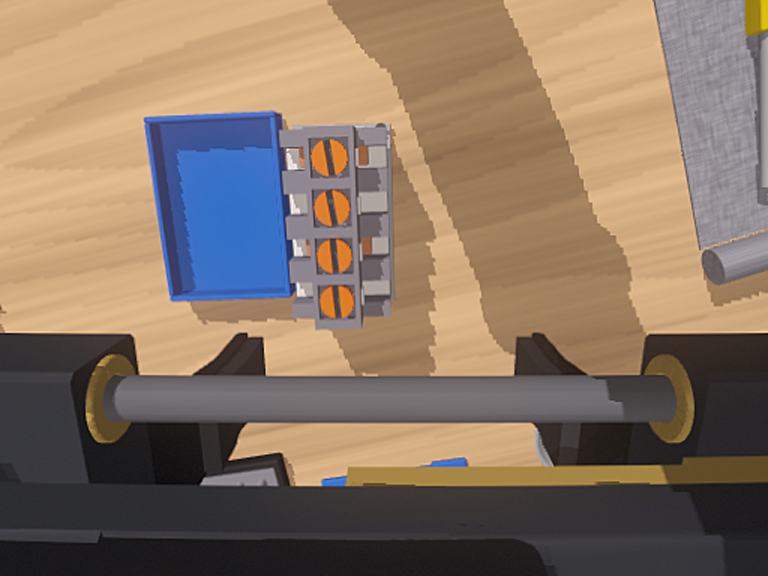

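The wrist picture shows drums 1–4 at (329,157), (332,208), (334,257), (337,302) (1.5× px). Copper ends show in way 1 (363,155) and way 3 (365,245); ways 2 and 4 are empty.

```bash
cat >> h.py <<'E'
def drums(d,zz=0.086):
    hsv=cv2.cvtColor(d['image'],cv2.COLOR_RGB2HSV)
    m=((hsv[...,0]>7)&(hsv[...,0]<17)&(hsv[...,1]>190)&(hsv[...,2]>120)).astype(np.uint8)
    mc=cv2.morphologyEx(m,cv2.MORPH_CLOSE,np.ones((7,7),np.uint8))
    n,l,st,c=cv2.connectedComponentsWithStats(mc)
    out=[]
    for i in range(1,n):
        if st[i,4]<100: continue
        pts,_=cv2.findContours((l==i).astype(np.uint8),cv2.RETR_EXTERNAL,cv2.CHAIN_APPROX_NONE)
        W=plane(d,pts[0].reshape(-1,2),zz)[:,:2]
        (cx,cy),(a,b),ang=cv2.fitEllipse(np.float32(W*1000))
        er=cv2.erode((l==i).astype(np.uint8),np.ones((3,3),np.uint8))
        g=cv2.cvtColor(d['image'],cv2.COLOR_RGB2GRAY).astype(float); yy,xx=np.nonzero(er&(m==0)|((er>0)&(g<0.6*np.median(g[m>0]))))
        an=np.nan
        if len(xx)>5:
            S=plane(d,np.c_[xx,yy],zz)[:,:2]; v=np.linalg.svd(S-S.mean(0))[2][0]; an=np.degrees(np.arctan2(v[1],v[0])); an=(an+90)%180-90
        out.append((cx/1000,cy/1000,a,b,st[i,4],an))
    return np.array(sorted(out))
E
python3 - <<'E'
from h import *
np.set_printoptions(suppress=True,precision=4)
for d in (np.load('w2.npy',allow_pickle=True).item(),cam('top')):
    o=drums(d);print(o)
    v=o[-1,:2]-o[0,:2];print('yaw',np.degrees(np.arctan2(v[1],v[0])),np.linalg.norm(v),o[:,:2].mean(0))
E
```

```text
[[  0.4729   0.0082  18.2633  19.3084 441.      -4.3686]
 [  0.5001   0.0024  18.2448  19.2989 412.      -2.3602]
 [  0.5273  -0.0035  18.7314  19.3383 396.      -9.8269]
 [  0.5544  -0.0093  18.8098  19.7104 378.      -6.9704]]
yaw -12.132205303637909 0.08335705868412026 [ 0.5137 -0.0005]
[]Traceback (most recent call last):
  File "<stdin>", line 5, in <module>
IndexError: too many indices for array: array is 1-dimensional, but 2 were indexed
```

```bash
python3 -m handwheel '[{"x":-0.099,"y":-0.311,"z":-0.03,"wx":0,"wy":0,"wz":-34},{"x":-0.099,"y":-0.311,"z":-0.03,"wx":0,"wy":0,"wz":-34},{"x":-0.099,"y":-0.311,"z":-0.03,"wx":0,"wy":0,"wz":-34},{"x":-0.099,"y":-0.311,"z":-0.03,"wx":0,"wy":0,"wz":-34},{"x":-0.099,"y":-0.311,"z":-0.03,"wx":0,"wy":0,"wz":-34},{"x":-0.099,"y":-0.311,"z":-0.03,"wx":0,"wy":0,"wz":-34},{"x":-0.099,"y":-0.311,"z":-0.03,"wx":0,"wy":0,"wz":-34},{"x":-0.099,"y":-0.311,"z":-0.03,"wx":0,"wy":0,"wz":-34},{"x":-0.099,"y":-0.311,"z":-0.03,"wx":0,"wy":0,"wz":-34},{"x":-0.099,"y":-0.311,"z":-0.03,"wx":0,"wy":0,"wz":-34}]' 
python3 -m handwheel '[{"x":0,"y":0,"z":0,"wx":0,"wy":0,"wz":0},{"x":0,"y":0,"z":0,"wx":0,"wy":0,"wz":0},{"x":0,"y":0,"z":0,"wx":0,"wy":0,"wz":0}]'
python3 - <<'E'
from h import *
d=cam('wrist');save(d,'pics/w3.png',sc=1.5)
np.save('w3.npy',d,allow_pickle=True)
E
```

```text
time: 3.07
position: [0.57, -0.3065, 0.2078]
tool_rot: [0.547, -3.093, 0.006]
ft_force: [-0.6, 0.3, 0.4]
grip_width: 1.001
grip_force: 0.0
time: 3.32
position: [0.572, -0.2981, 0.207]
tool_rot: [-0.562, 3.09, 0.003]
ft_force: [0.6, -0.1, -0.3]
grip_width: 1.0
grip_force: 0.0
```

View pics/w3.png

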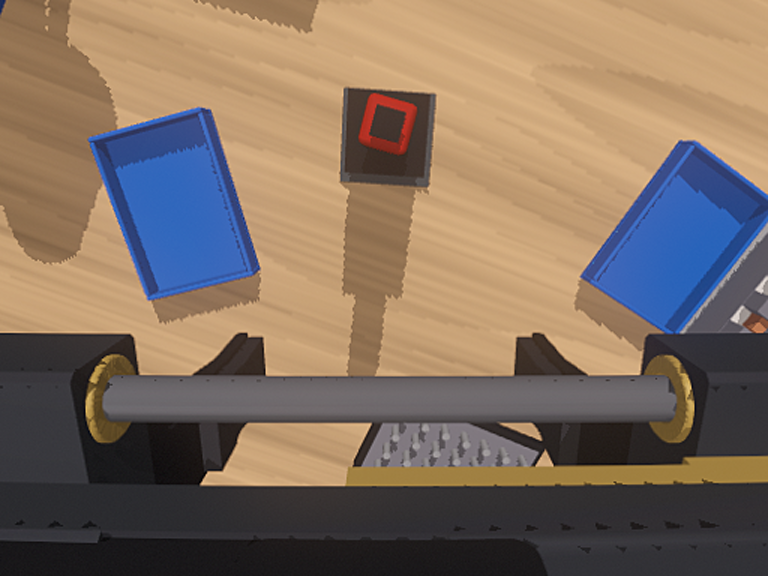

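Wrist picture: stand at (389,137), the driver's red handle with its dark cap at (388,122), turned about 10° to the stand. Measuring the handle's flats.

```bash
cat >> h.py <<'E'
def handle(d,z=0.16):
    hsv=cv2.cvtColor(d['image'],cv2.COLOR_RGB2HSV)
    red=(((hsv[...,0]<6)|(hsv[...,0]>174))&(hsv[...,1]>150)&(hsv[...,2]>50)).astype(np.uint8)
    n,l,st,c=cv2.connectedComponentsWithStats(red); i=1+np.argmax(st[1:,4]); 
    cs,hh=cv2.findContours((l==i).astype(np.uint8),cv2.RETR_CCOMP,cv2.CHAIN_APPROX_NONE)
    out=[]
    for k,c in enumerate(cs):
        if len(c)<12: continue
        W=plane(d,c.reshape(-1,2),z)[:,:2]*1000
        out.append(('hole' if hh[0][k][3]>=0 else 'outer',cv2.minAreaRect(np.float32(W)),W.min(0),W.max(0)))
    return out,st[i]
E
python3 - <<'E'
from h import *
d=np.load('w3.npy',allow_pickle=True).item()
s=ctrl.get_state();M=R.from_rotvec(s['tool_rot']).as_matrix();print(M.round(3),s['position'],s['joint_positions'].round(2))
print(handle(d))
hsv=cv2.cvtColor(d['image'],cv2.COLOR_RGB2HSV)
print(hsv[70:95:3,245:275:4,0],hsv[70:95:3,245:275:4,2])
g=cv2.cvtColor(d['image'],cv2.COLOR_RGB2GRAY)[55:130,220:295]
# stand outline foot: grey-vs-wood saturation
m=((hsv[...,1]<90)|(hsv[...,2]<60)).astype(np.uint8);m[:50]=0;m[128:]=0;m[:,:215]=0;m[:,300:]=0
c=max(cv2.findContours(m,0,1)[0],key=cv2.contourArea);print(cv2.minAreaRect(np.float32(plane(d,c.reshape(-1,2),.006)[:,:2]*1000)))
E
```

```text
[[-0.936 -0.352  0.   ]
 [-0.352  0.936  0.001]
 [-0.001  0.001 -1.   ]] [ 0.57188368 -0.29832527  0.20709816] [-0.04  0.34  0.62  1.46 -0.2   1.41  2.52]
([('outer', ((494.6064147949219, -329.0338439941406), (24.2281436920166, 23.305805206298828), 5.074893474578857), array([ 481.8925124 , -341.43172785]), array([ 506.85640623, -316.77210764])), ('hole', ((494.1856384277344, -329.10247802734375), (15.358177185058594, 15.476699829101562), 5.443765163421631), array([ 486.05644676, -337.26787395]), array([ 502.1985117 , -321.03122111]))], array([239,  62,  39,  41, 754], dtype=int32))
[[ 3  3  5  3  3  3  3  3]
 [ 3  3 10 10 16  3  3  3]
 [ 2  5 10 10  7 10 15  3]
 [ 3 30  8  9  9  9  7  3]
 [ 3 10  9  8 10  9  3  3]
 [ 3 11 10  9 10 12  3  3]
 [ 3  9 10  9  8 12  3  3]
 [ 2  3 12  9  9  9  3  6]
 [ 3  3  4  3  5  5  2 11]] [[186 191  96 177 189 186 189 193]
 [177 195  70  69  59 124 195 186]
 [179  95  71  69  69  69  60 185]
 [181  55  69  69  68  68  73 174]
 [185  63  69  68  68  66 131 162]
 [186  66  68  67  67  66 191 149]
 [188  68  66  67  65  63 187 136]
 [183 144  61  63  65  62 138  97]
 [158 134 134 140  96  86 172  63]]
((495.5179748535156, -329.4778137207031), (68.86548614501953, 69.02876281738281), 16.92599105834961)
```

```bash
python3 -m handwheel '[{"x":0.04,"y":0,"z":0,"wx":0,"wy":0,"wz":7},{"x":0.083,"y":-0.0015,"z":0,"wx":0,"wy":0,"wz":15.2},{"x":0.083,"y":-0.0015,"z":0,"wx":0,"wy":0,"wz":15.2},{"x":0.083,"y":-0.0015,"z":0,"wx":0,"wy":0,"wz":15.2},{"x":0.083,"y":-0.0015,"z":0,"wx":0,"wy":0,"wz":15.2},{"x":0.083,"y":-0.0015,"z":0,"wx":0,"wy":0,"wz":15.2}]'
python3 - <<'E'
from h import *
s=ctrl.get_state();M=R.from_rotvec(s['tool_rot']).as_matrix();print(M.round(3),s['position'],s['joint_positions'].round(2))
print('d',totool(np.array([.4943,-.329,.106])-s['position']))
E
```

```text
time: 3.87
position: [0.4952, -0.3296, 0.2073]
tool_rot: [-0.148, 3.137, 0.001]
ft_force: [0.4, -0.1, -0.8]
grip_width: 1.004
grip_force: 0.0
[[-0.996 -0.094  0.001]
 [-0.094  0.996  0.001]
 [-0.001  0.001 -1.   ]] [ 0.49516258 -0.329635    0.20725326] [-0.05  0.22  0.7   1.59 -0.15  1.38  2.33]
d [0.00090243 0.00064924 0.10125282]
```

```bash
python3 -m handwheel '[{"x":0.001,"y":0.0005,"z":0,"wx":0,"wy":0,"wz":90},{"x":0.001,"y":0.0005,"z":0,"wx":0,"wy":0,"wz":90},{"x":0.001,"y":0.0005,"z":0,"wx":0,"wy":0,"wz":90},{"x":0.001,"y":0.0005,"z":0,"wx":0,"wy":0,"wz":90},{"x":0.001,"y":0.0005,"z":0,"wx":0,"wy":0,"wz":90},{"x":0.001,"y":0.0005,"z":0,"wx":0,"wy":0,"wz":90},{"x":0.001,"y":0.0005,"z":0,"wx":0,"wy":0,"wz":90},{"x":0.001,"y":0.0005,"z":0,"wx":0,"wy":0,"wz":90},{"x":0.001,"y":0.0005,"z":0,"wx":0,"wy":0,"wz":90},{"x":0.001,"y":0.0005,"z":0,"wx":0,"wy":0,"wz":90}]' >/dev/null
python3 -m handwheel '[{"x":0,"y":0,"z":0,"wx":0,"wy":0,"wz":7},{"x":0,"y":0,"z":0,"wx":0,"wy":0,"wz":14},{"x":0,"y":0,"z":0,"wx":0,"wy":0,"wz":18},{"x":0,"y":0,"z":0,"wx":0,"wy":0,"wz":18.5},{"x":0,"y":0,"z":0,"wx":0,"wy":0,"wz":18.5}]'
python3 - <<'E'
from h import *
s=ctrl.get_state();M=R.from_rotvec(s['tool_rot']).as_matrix();print(M.round(3),s['position'],s['joint_positions'].round(2))
print('d',totool(np.array([.4943,-.329,.106])-s['position']),'yaw x',np.degrees(np.arctan2(M[1,0],M[0,0])))
d=cam('wrist');save(d,'pics/w4.png')
E
```

```text
time: 5.12
position: [0.4936, -0.33, 0.2069]
tool_rot: [-2.116, -2.322, 0.001]
ft_force: [-0.8, 1.4, 0.3]
grip_width: 0.999
grip_force: 0.0
[[-0.092  0.996 -0.   ]
 [ 0.996  0.092 -0.   ]
 [-0.    -0.    -1.   ]] [ 0.49361418 -0.33003031  0.20690128] [-0.22  0.26  0.92  1.6  -0.21  1.39  0.81]
d [0.00097359 0.00082278 0.10090082] yaw x 95.30159226175886
```

Descend, grip the handle, and lift.

```bash
python3 -m handwheel '[{"x":0.001,"y":0.001,"z":0.04,"wx":0,"wy":0,"wz":0},{"x":0.001,"y":0.001,"z":0.075,"wx":0,"wy":0,"wz":0},{"x":0.001,"y":0.001,"z":0.1,"wx":0,"wy":0,"wz":0},{"x":0.001,"y":0.001,"z":0.1,"wx":0,"wy":0,"wz":0},{"x":0.001,"y":0.001,"z":0.1,"wx":0,"wy":0,"wz":0}]' 0.087
python3 -m handwheel '[{"x":0,"y":0,"z":0,"wx":0,"wy":0,"wz":0},{"x":0,"y":0,"z":0,"wx":0,"wy":0,"wz":0},{"x":0,"y":0,"z":0,"wx":0,"wy":0,"wz":0},{"x":0,"y":0,"z":0,"wx":0,"wy":0,"wz":0},{"x":0,"y":0,"z":0,"wx":0,"wy":0,"wz":0},{"x":0,"y":0,"z":0,"wx":0,"wy":0,"wz":0},{"x":0,"y":0,"z":0,"wx":0,"wy":0,"wz":0},{"x":0,"y":0,"z":0,"wx":0,"wy":0,"wz":0}]' 0.015 45
python3 -m handwheel '[{"x":0,"y":0,"z":-0.02,"wx":0,"wy":0,"wz":0},{"x":0,"y":0,"z":-0.05,"wx":0,"wy":0,"wz":0},{"x":0,"y":0,"z":-0.09,"wx":0,"wy":0,"wz":0},{"x":0,"y":0,"z":-0.12,"wx":0,"wy":0,"wz":0},{"x":0,"y":0,"z":-0.12,"wx":0,"wy":0,"wz":0},{"x":0,"y":0,"z":-0.12,"wx":0,"wy":0,"wz":0}]'
python3 - <<'E'
from h import *
s=ctrl.get_state();print(s['position'])
d=cam('wrist');np.save('w5.npy',d,allow_pickle=True);save(d,'pics/w5.png',(156,96,356,246),4)
E
```

```text
time: 5.58
position: [0.493, -0.3294, 0.1065]
tool_rot: [-2.118, -2.317, 0.002]
ft_force: [0.5, -0.5, 0.8]
grip_width: 0.997
grip_force: 0.0
time: 6.25
position: [0.4935, -0.3299, 0.1072]
tool_rot: [2.121, 2.317, 0.0]
ft_force: [-0.6, 0.2, 0.1]
grip_width: 0.479
grip_force: 0.0
time: 6.75
position: [0.4944, -0.3308, 0.229]
tool_rot: [2.119, 2.315, 0.002]
ft_force: [-0.1, -0.5, -0.0]
grip_width: 0.177
grip_force: 0.0
[ 0.49435888 -0.33079545  0.22896984]
```

View pics/w5.png

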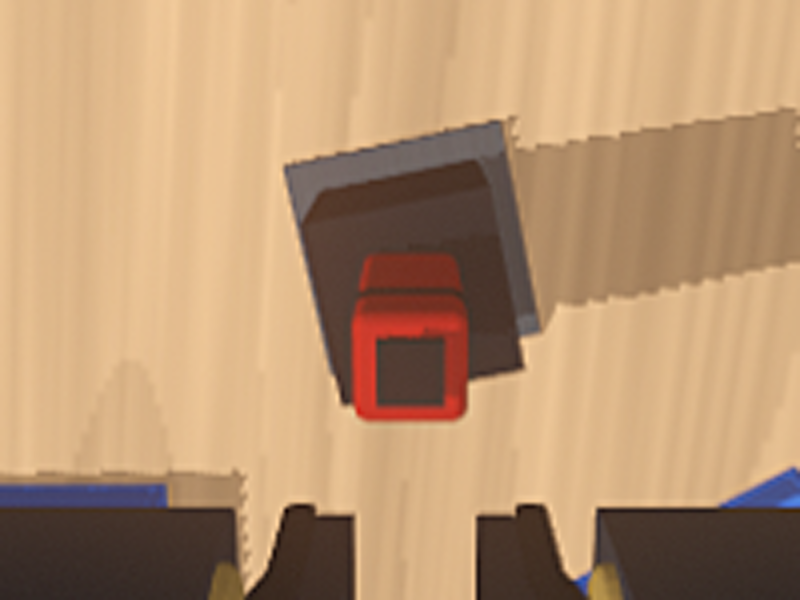

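The fingers were still closing when I lifted: the driver still stands in the stand (handle at crop (410,360), square to the tool). I re-measure, reopen and allow more time.

```bash
python3 -m handwheel '[{"x":0,"y":0,"z":0,"wx":0,"wy":0,"wz":0},{"x":0,"y":0,"z":0,"wx":0,"wy":0,"wz":0},{"x":0,"y":0,"z":0,"wx":0,"wy":0,"wz":0},{"x":0,"y":0,"z":0,"wx":0,"wy":0,"wz":0},{"x":0,"y":0,"z":0,"wx":0,"wy":0,"wz":0},{"x":0,"y":0,"z":0,"wx":0,"wy":0,"wz":0},{"x":0,"y":0,"z":0,"wx":0,"wy":0,"wz":0},{"x":0,"y":0,"z":0,"wx":0,"wy":0,"wz":0},{"x":0,"y":0,"z":0,"wx":0,"wy":0,"wz":0},{"x":0,"y":0,"z":0,"wx":0,"wy":0,"wz":0}]' 0.087
python3 - <<'E'
from h import *
d=cam('wrist');o,_=handle(d);print(o);s=ctrl.get_state();print(s['position'])
h=[k for k in o if k[0]=='hole'][0][1][0]
print('d',totool(np.array([h[0]/1000,h[1]/1000,.106])-s['position']))
E
```

```text
time: 7.63
position: [0.4934, -0.33, 0.2272]
tool_rot: [2.121, 2.317, 0.0]
ft_force: [-0.4, -0.4, 0.5]
grip_width: 0.851
grip_force: 0.0
[('outer', ((493.94390869140625, -326.4980163574219), (23.693891525268555, 25.109737396240234), 5.086442947387695), array([ 481.64007353, -339.83920849]), array([ 506.02883968, -313.2425305 ])), ('hole', ((494.6334228515625, -329.2977294921875), (14.764495849609375, 15.987786293029785), 5.08625602722168), array([ 486.73563579, -337.84229235]), array([ 502.61958957, -320.83400337]))]
[ 0.49346983 -0.33000454  0.22719034]
d [0.00059631 0.00120459 0.12119053]
```

```bash
python3 -m handwheel '[{"x":0.0005,"y":0.001,"z":0.035,"wx":0,"wy":0,"wz":0},{"x":0.0005,"y":0.001,"z":0.07,"wx":0,"wy":0,"wz":0},{"x":0.0005,"y":0.001,"z":0.105,"wx":0,"wy":0,"wz":0},{"x":0.0005,"y":0.001,"z":0.12,"wx":0,"wy":0,"wz":0},{"x":0.0005,"y":0.001,"z":0.12,"wx":0,"wy":0,"wz":0}]' 0.06 >/dev/null
python3 -m handwheel '[{"x":0,"y":0,"z":0,"wx":0,"wy":0,"wz":0},{"x":0,"y":0,"z":0,"wx":0,"wy":0,"wz":0},{"x":0,"y":0,"z":0,"wx":0,"wy":0,"wz":0},{"x":0,"y":0,"z":0,"wx":0,"wy":0,"wz":0},{"x":0,"y":0,"z":0,"wx":0,"wy":0,"wz":0},{"x":0,"y":0,"z":0,"wx":0,"wy":0,"wz":0},{"x":0,"y":0,"z":0,"wx":0,"wy":0,"wz":0},{"x":0,"y":0,"z":0,"wx":0,"wy":0,"wz":0},{"x":0,"y":0,"z":0,"wx":0,"wy":0,"wz":0},{"x":0,"y":0,"z":0,"wx":0,"wy":0,"wz":0}]' 0.015 45 >/dev/null
python3 -m handwheel '[{"x":0,"y":0,"z":0,"wx":0,"wy":0,"wz":0},{"x":0,"y":0,"z":0,"wx":0,"wy":0,"wz":0},{"x":0,"y":0,"z":0,"wx":0,"wy":0,"wz":0},{"x":0,"y":0,"z":0,"wx":0,"wy":0,"wz":0},{"x":0,"y":0,"z":0,"wx":0,"wy":0,"wz":0},{"x":0,"y":0,"z":0,"wx":0,"wy":0,"wz":0}]' 0.015 45
python3 -m handwheel '[{"x":0,"y":0,"z":-0.01,"wx":0,"wy":0,"wz":0},{"x":0,"y":0,"z":-0.04,"wx":0,"wy":0,"wz":0},{"x":0,"y":0,"z":-0.08,"wx":0,"wy":0,"wz":0},{"x":0,"y":0,"z":-0.11,"wx":0,"wy":0,"wz":0},{"x":0,"y":0,"z":-0.11,"wx":0,"wy":0,"wz":0},{"x":0,"y":0,"z":-0.11,"wx":0,"wy":0,"wz":0}]'
python3 - <<'E'
from h import *
s=ctrl.get_state();print(s['position'])
d=cam('wrist');np.save('w5.npy',d,allow_pickle=True);save(d,'pics/w6.png',(156,96,356,246),4)
E
```

```text
time: 9.43
position: [0.4947, -0.3296, 0.1076]
tool_rot: [2.121, 2.317, 0.001]
ft_force: [0.0, 0.7, 5.4]
grip_width: 0.27
grip_force: 45.0
time: 9.93
position: [0.4949, -0.3301, 0.2188]
tool_rot: [2.12, 2.315, 0.002]
ft_force: [-0.1, -0.4, -1.1]
grip_width: 0.271
grip_force: 44.9
[ 0.49493542 -0.33008306  0.21876102]
```

View pics/w6.png

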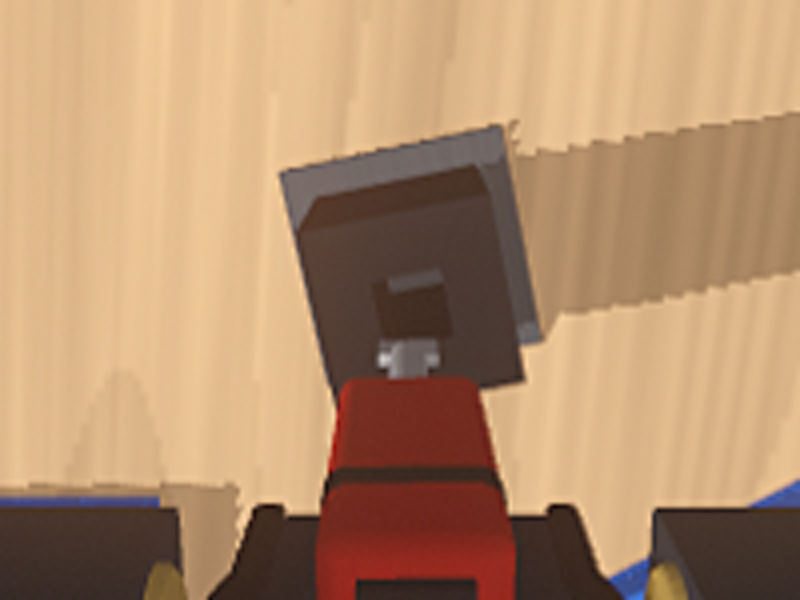

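The driver is gripped: the blade shows below the handle at crop (408,355), its width along the tool's y. I carry it over drum 1 with the tip about 30 mm up.

```bash
python3 -m handwheel '[{"x":0.339,"y":0.009,"z":0,"wx":0,"wy":0,"wz":9.7},{"x":0.339,"y":0.009,"z":0,"wx":0,"wy":0,"wz":9.7},{"x":0.339,"y":0.009,"z":0,"wx":0,"wy":0,"wz":9.7},{"x":0.339,"y":0.009,"z":0,"wx":0,"wy":0,"wz":9.7},{"x":0.339,"y":0.009,"z":0,"wx":0,"wy":0,"wz":9.7},{"x":0.339,"y":0.009,"z":0,"wx":0,"wy":0,"wz":9.7},{"x":0.339,"y":0.009,"z":0,"wx":0,"wy":0,"wz":9.7},{"x":0.339,"y":0.009,"z":0,"wx":0,"wy":0,"wz":9.7},{"x":0.339,"y":0.009,"z":0,"wx":0,"wy":0,"wz":9.7},{"x":0.339,"y":0.009,"z":0,"wx":0,"wy":0,"wz":9.7}]' >/dev/null
python3 -m handwheel '[{"x":0,"y":0,"z":0.01,"wx":0,"wy":0,"wz":0},{"x":0,"y":0,"z":0.01,"wx":0,"wy":0,"wz":0},{"x":0,"y":0,"z":0.01,"wx":0,"wy":0,"wz":0}]'
python3 - <<'E'
from h import *
s=ctrl.get_state();M=R.from_rotvec(s['tool_rot']).as_matrix();print(s['position'],s['joint_positions'].round(2),np.degrees(np.arctan2(M[1,1],M[0,1])))
d=cam('wrist');np.save('w7.npy',d,allow_pickle=True);save(d,'pics/w7.png',(181,96,331,206),5)
print('tip pred px',proj(d,s['position']+M@[0,0,.1006]),'drums px',proj(d,[[.4729,.0082,.086],[.5273,-.0035,.086]]))
print(drums(d))
E
```

```text
time: 11.07
position: [0.4725, 0.0071, 0.2056]
tool_rot: [-2.312, -2.125, 0.004]
ft_force: [-0.8, -0.6, -0.8]
grip_width: 0.272
grip_force: 44.9
[0.47247294 0.00713067 0.20559782] [-0.73 -0.11  0.62  1.86  0.06  1.37 -0.21] -4.812596146269119
tip pred px [[258.47157101 182.17989452]] drums px [[259.20837877 176.46885815]
 [315.98682028 183.68967402]]
[[ 4.73499481e-01  1.00044441e-02  1.54956903e+01  1.98410606e+01
   2.54000000e+02 -4.47593268e+00]
 [ 5.00260345e-01  2.49421310e-03  1.80946350e+01  1.98995953e+01
   3.21000000e+02 -5.53144235e+00]
 [ 5.27271301e-01 -3.32522917e-03  1.83010998e+01  1.95853748e+01
   3.16000000e+02 -1.03982466e+01]
 [ 5.54368164e-01 -9.35906887e-03  1.85227985e+01  2.00363503e+01
   3.23000000e+02 -8.11489723e+00]]
```

View pics/w7.png

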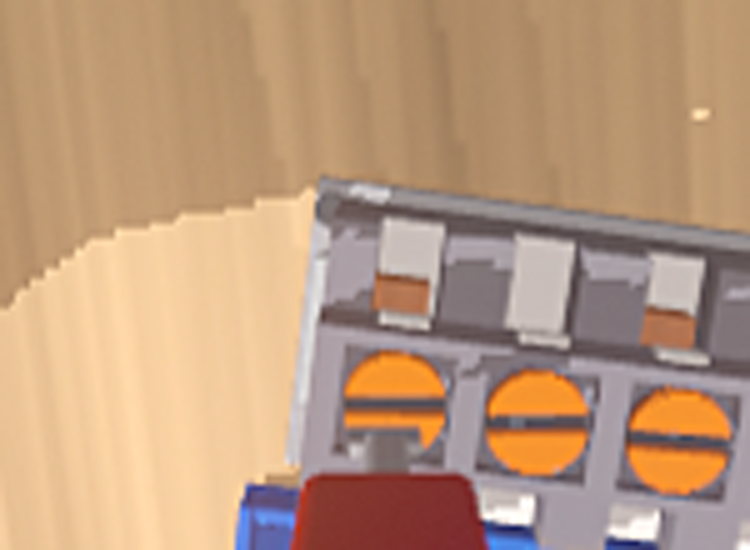

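The picture shows the blade tip edge at crop (392,432), hovering short of drum 1's slot, whose centre is at (396,404). Slot and blade are parallel. Computing the shift.

Run:
```python
from h import *
d=np.load('w7.npy',allow_pickle=True).item()
f=lambda u,v:((u+.5)/5-.5+181,(v+.5)/5-.5+96)
s=plane(d,f(396,404),.086)[0];t=plane(d,f(392,432),.105)[0]
print(s,t,'tool shift',totool(s-t), 'tcp', ctrl.get_state()['position'])
ss=plane(d,[f(372,406),f(425,402)],.086);print(np.degrees(np.arctan2(*(ss[1]-ss[0])[[1,0]])))
```

```text
[0.47347523 0.00822043 0.086     ] [0.47268299 0.00714621 0.105     ] tool shift [0.00115176 0.00073113 0.01899791] tcp [0.47292081 0.00727647 0.20622347]
-0.3379610267219613
```

```bash
python3 -m handwheel '[{"x":0.0011,"y":0.0007,"z":0.008,"wx":0,"wy":0,"wz":0},{"x":0.0011,"y":0.0007,"z":0.014,"wx":0,"wy":0,"wz":0},{"x":0.0011,"y":0.0007,"z":0.018,"wx":0,"wy":0,"wz":0},{"x":0.0011,"y":0.0007,"z":0.02,"wx":0,"wy":0,"wz":0},{"x":0.0011,"y":0.0007,"z":0.022,"wx":0,"wy":0,"wz":0},{"x":0.0011,"y":0.0007,"z":0.0235,"wx":0,"wy":0,"wz":0},{"x":0.0011,"y":0.0007,"z":0.0235,"wx":0,"wy":0,"wz":0}]'
```

```text
time: 11.7
position: [0.4747, 0.0101, 0.1858]
tool_rot: [-2.31, -2.129, -0.002]
ft_force: [-3.7, -0.2, 12.7]
grip_width: 0.27
grip_force: 45.1
```

Contact at the drum's top: the visible blade edge is its near face, 0.8 mm off the blade's middle. I lift slightly, add that and press gently.

```bash
python3 -m handwheel '[{"x":0,"y":0,"z":-0.004,"wx":0,"wy":0,"wz":0},{"x":0.0009,"y":0,"z":-0.004,"wx":0,"wy":0,"wz":0},{"x":0.0009,"y":0,"z":-0.004,"wx":0,"wy":0,"wz":0},{"x":0.0009,"y":0,"z":-0.003,"wx":0,"wy":0,"wz":0},{"x":0.0009,"y":0,"z":-0.002,"wx":0,"wy":0,"wz":0},{"x":0.0009,"y":0,"z":-0.001,"wx":0,"wy":0,"wz":0},{"x":0.0009,"y":0,"z":0,"wx":0,"wy":0,"wz":0},{"x":0.0009,"y":0,"z":0,"wx":0,"wy":0,"wz":0}]'
python3 -c "
from h import *
for i in range(4):
    s=ctrl.get_state();ctrl.get_image('wrist');print(s['position'],s['ft_force'])"
```

```text
time: 12.37
position: [0.4751, 0.0112, 0.1859]
tool_rot: [2.309, 2.129, 0.003]
ft_force: [-4.0, -0.4, 14.6]
grip_width: 0.267
grip_force: 45.1
[0.47512062 0.01121828 0.18587266] [-3.99321951 -0.37779608 14.61098563]
[0.47514174 0.01121995 0.18590569] [-2.76375749 -0.25933194 14.03843396]
[0.4751479  0.01120198 0.18591012] [-2.65765843 -0.08173018 12.91209091]
[0.47513254 0.01122314 0.18590575] [-2.8362896   0.41194029 14.03872261]
```

```bash
python3 -m handwheel '[{"x":0,"y":0,"z":-0.004,"wx":0,"wy":0,"wz":0},{"x":-0.0023,"y":-0.0015,"z":-0.005,"wx":0,"wy":0,"wz":0},{"x":-0.0023,"y":-0.0015,"z":-0.005,"wx":0,"wy":0,"wz":0},{"x":-0.0023,"y":-0.0015,"z":-0.005,"wx":0,"wy":0,"wz":0},{"x":-0.0023,"y":-0.0015,"z":-0.005,"wx":0,"wy":0,"wz":0},{"x":-0.0023,"y":-0.0015,"z":-0.005,"wx":0,"wy":0,"wz":0}]'
python3 -c "
from h import *
for i in range(4):
    s=ctrl.get_state();ctrl.get_image('wrist');print(s['position'],s['ft_force'])
M=R.from_rotvec(s['tool_rot']).as_matrix();print(np.degrees(np.arctan2(M[1,1],M[0,1])),M[:,2])
print(totool([.4734-s['position'][0],.0090-s['position'][1],0]))"
```

```text
time: 13.07
position: [0.4724, 0.0088, 0.1882]
tool_rot: [-2.309, -2.129, 0.001]
ft_force: [-0.7, 0.9, -0.3]
grip_width: 0.271
grip_force: 44.9
[0.47237933 0.00883142 0.18818627] [-0.69083027  0.93460126 -0.27122186]
[0.47242996 0.00881304 0.18826075] [-0.04564609 -0.65057443 -0.97909105]
[0.4725182  0.00881291 0.18837018] [-0.52154004 -0.80613779 -1.20170948]
[0.47257674 0.00882292 0.18846217] [ 0.05835793 -0.57186055 -0.66181824]
-4.64334210427522 [-2.42564987e-04 -8.43355221e-05 -9.99999967e-01]
[ 2.43115169e-04  8.06230545e-04 -1.28397143e-07]
```

```bash
python3 -m handwheel '[{"x":0.0002,"y":0.0006,"z":0,"wx":0,"wy":0,"wz":0},{"x":0.0002,"y":0.0006,"z":0,"wx":0,"wy":0,"wz":0},{"x":0.0002,"y":0.0006,"z":0.002,"wx":0,"wy":0,"wz":0},{"x":0.0002,"y":0.0006,"z":0.003,"wx":0,"wy":0,"wz":0},{"x":0.0002,"y":0.0006,"z":0.004,"wx":0,"wy":0,"wz":0},{"x":0.0002,"y":0.0006,"z":0.005,"wx":0,"wy":0,"wz":0},{"x":0.0002,"y":0.0006,"z":0.006,"wx":0,"wy":0,"wz":0},{"x":0.0002,"y":0.0006,"z":0.006,"wx":0,"wy":0,"wz":0}]'
python3 -c "
from h import *
for i in range(2):
    s=ctrl.get_state();ctrl.get_image('wrist');print(s['position'],s['ft_force'])"
```

```text
time: 13.93
position: [0.4729, 0.0088, 0.1821]
tool_rot: [-2.31, -2.129, 0.001]
ft_force: [0.3, -0.8, -1.5]
grip_width: 0.272
grip_force: 44.9
[0.47288247 0.00878627 0.18206619] [ 0.31874371 -0.84628974 -1.51283955]
[0.47289152 0.00881413 0.1821596 ] [ 0.47372607 -0.05470677 -1.74843539]
```

The tip is 4–5 mm into slot 1 with no load. Turning counter-clockwise (negative wz).

```bash
python3 -m handwheel '[{"x":0,"y":0,"z":0.0005,"wx":0,"wy":0,"wz":-7},{"x":0,"y":0,"z":0.0005,"wx":0,"wy":0,"wz":-14},{"x":0,"y":0,"z":0.0005,"wx":0,"wy":0,"wz":-20},{"x":0,"y":0,"z":0.0005,"wx":0,"wy":0,"wz":-26},{"x":0,"y":0,"z":0.0005,"wx":0,"wy":0,"wz":-32},{"x":0,"y":0,"z":0.0005,"wx":0,"wy":0,"wz":-38},{"x":0,"y":0,"z":0.0005,"wx":0,"wy":0,"wz":-44},{"x":0,"y":0,"z":0.0005,"wx":0,"wy":0,"wz":-50},{"x":0,"y":0,"z":0.0005,"wx":0,"wy":0,"wz":-50},{"x":0,"y":0,"z":0.0005,"wx":0,"wy":0,"wz":-50}]'
python3 -c "
from h import *
s=ctrl.get_state();M=R.from_rotvec(s['tool_rot']).as_matrix();print(np.degrees(np.arctan2(M[1,1],M[0,1])),M[:,2],s['torque'],s['position'],s['joint_positions'].round(2))"
```

```text
time: 14.87
position: [0.4732, 0.0088, 0.182]
tool_rot: [-1.198, -2.904, 0.0]
ft_force: [1.0, -1.0, -2.3]
grip_width: 0.271
grip_force: 44.9
45.18420596563889 [-1.79511895e-04 -2.36475935e-04 -9.99999956e-01] [-0.33010402 -0.07902199 -0.08891911] [0.47319381 0.00883278 0.18198394] [-0.78 -0.1   0.68  1.9   0.06  1.32  0.66]
```

```bash
python3 -m handwheel '[{"x":0,"y":0,"z":0,"wx":0,"wy":0,"wz":-6},{"x":0,"y":0,"z":0,"wx":0,"wy":0,"wz":-12},{"x":0,"y":0,"z":0,"wx":0,"wy":0,"wz":-18},{"x":0,"y":0,"z":0,"wx":0,"wy":0,"wz":-24},{"x":0,"y":0,"z":0,"wx":0,"wy":0,"wz":-30},{"x":0,"y":0,"z":0,"wx":0,"wy":0,"wz":-36},{"x":0,"y":0,"z":0,"wx":0,"wy":0,"wz":-40},{"x":0,"y":0,"z":0,"wx":0,"wy":0,"wz":-42},{"x":0,"y":0,"z":0,"wx":0,"wy":0,"wz":-42}]'
python3 -c "
from h import *
s=ctrl.get_state();M=R.from_rotvec(s['tool_rot']).as_matrix();print(np.degrees(np.arctan2(M[1,1],M[0,1])),M[:,2],s['torque'],s['position'],s['joint_positions'].round(2))"
```

```text
time: 15.62
position: [0.4731, 0.0092, 0.182]
tool_rot: [-0.075, -3.14, -0.001]
ft_force: [-0.4, -0.4, -2.4]
grip_width: 0.271
grip_force: 44.9
87.25903425041882 [-4.13934339e-04  3.67127096e-04 -9.99999847e-01] [-0.01168822  0.02485407 -0.09683946] [0.4730602  0.00920394 0.18198459] [-0.83 -0.1   0.72  1.9   0.07  1.32  1.39]
```

```bash
python3 -m handwheel '[{"x":0,"y":0,"z":0,"wx":0,"wy":0,"wz":-2},{"x":0,"y":0,"z":0,"wx":0,"wy":0,"wz":-3.5},{"x":0,"y":0,"z":0,"wx":0,"wy":0,"wz":-3.5}]'
python3 -c "
from h import *
s=ctrl.get_state();M=R.from_rotvec(s['tool_rot']).as_matrix();print(np.degrees(np.arctan2(M[1,1],M[0,1])),s['torque'])"
python3 -m handwheel '[{"x":0,"y":0,"z":0,"wx":0,"wy":0,"wz":4},{"x":0,"y":0,"z":0,"wx":0,"wy":0,"wz":8},{"x":0,"y":0,"z":-0.01,"wx":0,"wy":0,"wz":8},{"x":0,"y":0,"z":-0.02,"wx":0,"wy":0,"wz":8},{"x":0,"y":0,"z":-0.03,"wx":0,"wy":0,"wz":8},{"x":0,"y":0,"z":-0.04,"wx":0,"wy":0,"wz":8},{"x":0,"y":0,"z":-0.04,"wx":0,"wy":0,"wz":8},{"x":0,"y":0,"z":-0.04,"wx":0,"wy":0,"wz":8}]'
python3 -c "
from h import *
s=ctrl.get_state();M=R.from_rotvec(s['tool_rot']).as_matrix();print(np.degrees(np.arctan2(M[1,1],M[0,1])),s['position'],s['joint_positions'].round(2))
d=cam('wrist');print(drums(d))"
```

```text
time: 15.87
position: [0.4731, 0.0092, 0.182]
tool_rot: [0.02, -3.141, -0.001]
ft_force: [0.0, 0.6, -1.8]
grip_width: 0.27
grip_force: 44.9
90.73472451970079 [ 0.02700089  0.0827212  -0.03819086]
time: 16.53
position: [0.4739, 0.0091, 0.2232]
tool_rot: [0.195, 3.134, 0.002]
ft_force: [-0.7, 0.1, -1.6]
grip_width: 0.271
grip_force: 44.9
82.87506434082697 [0.47391845 0.00914795 0.22316495] [-0.83 -0.13  0.7   1.84  0.08  1.4   1.3 ]
[[4.71554962e-01 7.87831259e-03 1.77837200e+01 1.83169498e+01
  2.66000000e+02 7.31768860e+01]]
```

```bash
python3 -m handwheel '[{"x":-0.055,"y":-0.005,"z":0,"wx":0,"wy":0,"wz":92.9},{"x":-0.055,"y":-0.005,"z":0,"wx":0,"wy":0,"wz":92.9},{"x":-0.055,"y":-0.005,"z":0,"wx":0,"wy":0,"wz":92.9},{"x":-0.055,"y":-0.005,"z":0,"wx":0,"wy":0,"wz":92.9},{"x":-0.055,"y":-0.005,"z":0,"wx":0,"wy":0,"wz":92.9},{"x":-0.055,"y":-0.005,"z":0,"wx":0,"wy":0,"wz":92.9},{"x":-0.055,"y":-0.005,"z":0,"wx":0,"wy":0,"wz":92.9},{"x":-0.055,"y":-0.005,"z":0,"wx":0,"wy":0,"wz":92.9},{"x":-0.055,"y":-0.005,"z":0,"wx":0,"wy":0,"wz":92.9},{"x":-0.055,"y":-0.005,"z":0,"wx":0,"wy":0,"wz":92.9}]' >/dev/null
python3 -m handwheel '[{"x":0,"y":0,"z":0,"wx":0,"wy":0,"wz":7},{"x":0,"y":0,"z":0,"wx":0,"wy":0,"wz":14},{"x":0,"y":0,"z":0,"wx":0,"wy":0,"wz":21},{"x":0,"y":0,"z":0,"wx":0,"wy":0,"wz":21.3},{"x":0,"y":0,"z":0,"wx":0,"wy":0,"wz":21.3},{"x":0,"y":0,"z":0,"wx":0,"wy":0,"wz":21.3},{"x":0,"y":0,"z":0,"wx":0,"wy":0,"wz":21.3},{"x":0,"y":0,"z":0,"wx":0,"wy":0,"wz":21.3}]'
python3 - <<'E'
from h import *
d=cam('wrist');s=ctrl.get_state();M=R.from_rotvec(s['tool_rot']).as_matrix();print(np.degrees(np.arctan2(M[1,1],M[0,1])),s['position'],s['joint_positions'].round(2))
np.save('w8.npy',d,allow_pickle=True);save(d,'pics/w8.png',(181,96,331,206),5);print(drums(d))
print(totool(np.array([.5279,-.0027,.1878])-s['position']))
E
```

```text
time: 18.08
position: [0.5271, -0.0028, 0.2221]
tool_rot: [-2.406, -2.02, 0.0]
ft_force: [0.1, 0.4, -1.0]
grip_width: 0.271
grip_force: 44.9
-10.007662171777909 [ 0.52718357 -0.00285255  0.22210719] [-0.82  0.03  0.81  1.73 -0.02  1.39 -0.19]
[[ 4.73493195e-01  8.35824108e-03  1.83434467e+01  1.93468399e+01
   2.91000000e+02  7.52226396e+01]
 [ 5.00681122e-01  2.29904604e-03  1.79667873e+01  1.94412498e+01
   2.86000000e+02 -4.29152446e+00]
 [ 5.28060547e-01 -2.35692286e-03  1.57885933e+01  1.88808670e+01
   2.40000000e+02 -9.68640299e+00]
 [ 5.54731812e-01 -9.48136520e-03  1.81124668e+01  1.93066444e+01
   2.86000000e+02 -7.21789131e+00]]
[0.00027299 0.00068103 0.03430716]
```

View pics/w8.png

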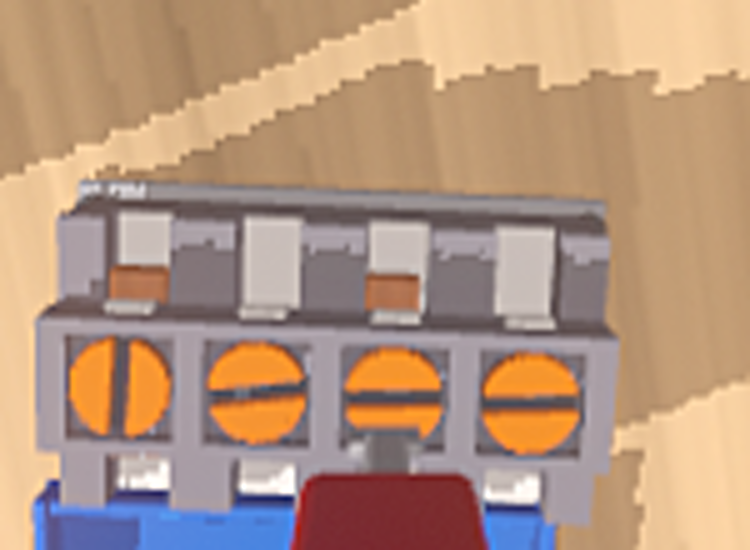

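Drum 1's slot at crop (120,385) is now in line with its channel. The blade (392,435) is over drum 3's slot (393,398). Descending there.

```bash
python3 -m handwheel '[{"x":0.0003,"y":0.0007,"z":0.012,"wx":0,"wy":0,"wz":0},{"x":0.0003,"y":0.0007,"z":0.024,"wx":0,"wy":0,"wz":0},{"x":0.0003,"y":0.0007,"z":0.032,"wx":0,"wy":0,"wz":0},{"x":0.0003,"y":0.0007,"z":0.032,"wx":0,"wy":0,"wz":0},{"x":0.0003,"y":0.0007,"z":0.032,"wx":0,"wy":0,"wz":0},{"x":0.0003,"y":0.0007,"z":0.032,"wx":0,"wy":0,"wz":0},{"x":0.0003,"y":0.0007,"z":0.032,"wx":0,"wy":0,"wz":0},{"x":0.0003,"y":0.0007,"z":0.032,"wx":0,"wy":0,"wz":0}]'
python3 -m handwheel '[{"x":0,"y":0,"z":0.002,"wx":0,"wy":0,"wz":0},{"x":0,"y":0,"z":0.004,"wx":0,"wy":0,"wz":0},{"x":0,"y":0,"z":0.006,"wx":0,"wy":0,"wz":0},{"x":0,"y":0,"z":0.008,"wx":0,"wy":0,"wz":0},{"x":0,"y":0,"z":0.008,"wx":0,"wy":0,"wz":0},{"x":0,"y":0,"z":0.008,"wx":0,"wy":0,"wz":0}]'
```

```text
time: 18.8
position: [0.5284, -0.0026, 0.1906]
tool_rot: [2.407, 2.018, 0.001]
ft_force: [-0.5, 0.6, -1.4]
grip_width: 0.272
grip_force: 44.9
time: 19.3
position: [0.5293, -0.0025, 0.1855]
tool_rot: [2.407, 2.018, 0.006]
ft_force: [-3.5, -0.6, 16.9]
grip_width: 0.269
grip_force: 45.2
```

Run:
```python
from h import *
d=np.load('w8.npy',allow_pickle=True).item()
f=lambda u,v:((u+.5)/5-.5+181,(v+.5)/5-.5+96)
g=cv2.cvtColor(d['image'],cv2.COLOR_RGB2HSV)
print(g[172:190,252:267:2,1]);print(g[172:190,252:267:2,2])
t=.2221-.1006
for v in(430,433,436): print(plane(d,f(392,v),t)[0])
print(plane(d,[f(372,398),f(393,398),f(420,399)],.086))
print(proj(d,[.5271+.0008*.17,-.0028+.0008*.985,t]))
```

```text
[[212 212 212 214 216 214 213 213]
 [200 191 193 177 177 177 193 192]
 [131  66  66  61  60  62  67  64]
 [ 49  40  35  38  39  41  15  18]
 [ 72  72  73  73  75  73 103 106]
 [202 202 198 203 202 210 208 205]
 [208 209 210 207 206 210 212 213]
 [215 212 213 213 214 212 210 211]
 [199 195 195 195 195 194 194 216]
 [128 121 119 119 121 119 126 216]
 [ 17  19  19  19  19  22  49 175]
 [ 22  12  21  21  21  19  33  50]
 [ 13  16  23  25  23  20  12  22]
 [  7  14  25  23  23  18  12  35]
 [  9  17  25  25  21  18  12  24]
 [ 10  15  23  20  21  18  13  15]
 [ 16  11  14  16  18  14  13  14]
 [ 19  16  25  27  25  22  16  17]]
[[255 253 253 253 252 253 253 254]
 [244 239 239 240 240 240 239 240]
 [160 112 112 134 132 131 111 112]
 [ 88  89  88  87  86  88  84  83]
 [106 106 105 105 106 105 111 111]
 [194 193 194 193 192 213 211 211]
 [246 243 243 243 243 255 255 255]
 [255 254 254 254 254 253 251 249]
 [247 241 241 242 241 241 238 252]
 [177 171 172 172 171 172 182 255]
 [104 119 106 108 108 106 124 241]
 [103 143 109 111 111 110 116 143]
 [158 145 110 114 113 126 123 118]
 [207 141 111 112 112 138 150  96]
 [198 139 110 112 111 130 147 128]
 [182 139 110 112 111 128 158 173]
 [161 143 109 113 111 126 173 169]
 [145 141 111 112 112 128 175 166]]
[ 0.52774249 -0.00231066  0.1215    ]
[ 0.52764529 -0.00286336  0.1215    ]
[ 0.527548   -0.00341657  0.1215    ]
[[ 0.52343932 -0.00306923  0.086     ]
 [ 0.52763952 -0.00380662  0.086     ]
 [ 0.53300476 -0.00495872  0.086     ]]
[[258.39588559 181.37897417]]
```

```bash
python3 -m handwheel '[{"x":0,"y":-0.001,"z":-0.008,"wx":0,"wy":0,"wz":0},{"x":-0.0007,"y":-0.001,"z":-0.008,"wx":0,"wy":0,"wz":0},{"x":-0.0007,"y":-0.001,"z":-0.008,"wx":0,"wy":0,"wz":0},{"x":-0.0007,"y":-0.001,"z":-0.008,"wx":0,"wy":0,"wz":0},{"x":-0.0007,"y":-0.001,"z":-0.006,"wx":0,"wy":0,"wz":0},{"x":-0.0007,"y":-0.001,"z":-0.004,"wx":0,"wy":0,"wz":0},{"x":-0.0007,"y":-0.001,"z":-0.002,"wx":0,"wy":0,"wz":0},{"x":-0.0007,"y":-0.001,"z":0,"wx":0,"wy":0,"wz":0},{"x":-0.0007,"y":-0.001,"z":0,"wx":0,"wy":0,"wz":0}]'
```

```text
time: 20.05
position: [0.5266, -0.0033, 0.1816]
tool_rot: [-2.408, -2.018, 0.001]
ft_force: [0.8, -0.1, -1.0]
grip_width: 0.271
grip_force: 44.9
```

Inserted in slot 3. Centre along the slot and turn.

```bash
python3 -m handwheel '[{"x":0,"y":0.0008,"z":0,"wx":0,"wy":0,"wz":-7},{"x":0,"y":0.0008,"z":0.0005,"wx":0,"wy":0,"wz":-14},{"x":0,"y":0.0008,"z":0.0005,"wx":0,"wy":0,"wz":-20},{"x":0,"y":0.0008,"z":0.0005,"wx":0,"wy":0,"wz":-26},{"x":0,"y":0.0008,"z":0.0005,"wx":0,"wy":0,"wz":-32},{"x":0,"y":0.0008,"z":0.0005,"wx":0,"wy":0,"wz":-38},{"x":0,"y":0.0008,"z":0.0005,"wx":0,"wy":0,"wz":-44},{"x":0,"y":0.0008,"z":0.0005,"wx":0,"wy":0,"wz":-50},{"x":0,"y":0.0008,"z":0.0005,"wx":0,"wy":0,"wz":-50}]'
python3 -m handwheel '[{"x":0,"y":0,"z":0,"wx":0,"wy":0,"wz":-6},{"x":0,"y":0,"z":0,"wx":0,"wy":0,"wz":-12},{"x":0,"y":0,"z":0,"wx":0,"wy":0,"wz":-18},{"x":0,"y":0,"z":0,"wx":0,"wy":0,"wz":-24},{"x":0,"y":0,"z":0,"wx":0,"wy":0,"wz":-30},{"x":0,"y":0,"z":0,"wx":0,"wy":0,"wz":-36},{"x":0,"y":0,"z":0,"wx":0,"wy":0,"wz":-42},{"x":0,"y":0,"z":0,"wx":0,"wy":0,"wz":-48},{"x":0,"y":0,"z":0,"wx":0,"wy":0,"wz":-50.5},{"x":0,"y":0,"z":0,"wx":0,"wy":0,"wz":-50.5}]'
python3 -c "
from h import *
s=ctrl.get_state();M=R.from_rotvec(s['tool_rot']).as_matrix();print(np.degrees(np.arctan2(M[1,1],M[0,1])),s['torque'],s['position'],s['joint_positions'].round(2))"
```

```text
time: 20.8
position: [0.5277, -0.0036, 0.1817]
tool_rot: [1.326, 2.848, -0.0]
ft_force: [0.4, 0.2, -0.5]
grip_width: 0.27
grip_force: 44.9
time: 21.63
position: [0.5276, -0.0031, 0.1816]
tool_rot: [0.009, -3.142, -0.001]
ft_force: [0.8, -1.1, -1.4]
grip_width: 0.274
grip_force: 44.9
90.3303037842252 [ 0.09182728 -0.00851316 -0.09013697] [ 0.52764486 -0.00313987  0.18162632] [-0.75  0.06  0.74  1.78 -0.04  1.31  1.58]
```

```bash
python3 -m handwheel '[{"x":0,"y":0,"z":0,"wx":0,"wy":0,"wz":4},{"x":0,"y":0,"z":0,"wx":0,"wy":0,"wz":8},{"x":0,"y":0,"z":-0.01,"wx":0,"wy":0,"wz":8},{"x":0,"y":0,"z":-0.03,"wx":0,"wy":0,"wz":8},{"x":0,"y":0,"z":-0.05,"wx":0,"wy":0,"wz":8},{"x":-0.03,"y":0,"z":-0.05,"wx":0,"wy":0,"wz":8},{"x":-0.06,"y":0,"z":-0.05,"wx":0,"wy":0,"wz":8},{"x":-0.06,"y":0,"z":-0.05,"wx":0,"wy":0,"wz":8},{"x":-0.06,"y":0,"z":-0.05,"wx":0,"wy":0,"wz":8},{"x":-0.06,"y":0,"z":-0.05,"wx":0,"wy":0,"wz":8}]'
python3 -c "
from h import *
d=cam('wrist');print(drums(d));s=ctrl.get_state();M=R.from_rotvec(s['tool_rot']).as_matrix();print(np.degrees(np.arctan2(M[1,1],M[0,1])),s['position'])"
```

```text
time: 22.47
position: [0.5872, -0.0032, 0.2316]
tool_rot: [-0.208, -3.134, 0.001]
ft_force: [0.1, -0.1, -0.6]
grip_width: 0.269
grip_force: 44.9
[[ 4.73271973e-01  7.77012730e-03  1.76956139e+01  1.91648865e+01
   3.32000000e+02  7.28021685e+01]
 [ 5.00268433e-01  1.96455145e-03  1.77571850e+01  1.89934349e+01
   3.14000000e+02 -2.64601636e+00]
 [ 5.27528748e-01 -4.12340164e-03  1.73473930e+01  1.86252079e+01
   2.84000000e+02  7.32806908e+01]
 [ 5.54500061e-01 -9.98439312e-03  1.82532578e+01  1.86856651e+01
   2.84000000e+02 -8.00505216e+00]]
82.39820355505204 [ 0.58701111 -0.00323067  0.23195148]
```

Drums 1 and 3 are both turned about 88°, slots in line; 2 and 4 are untouched. Returning the driver to its stand.

```bash
python3 -m handwheel '[{"x":0.048,"y":-0.336,"z":0,"wx":0,"wy":0,"wz":77.1},{"x":0.048,"y":-0.336,"z":0,"wx":0,"wy":0,"wz":77.1},{"x":0.048,"y":-0.336,"z":0,"wx":0,"wy":0,"wz":77.1},{"x":0.048,"y":-0.336,"z":0,"wx":0,"wy":0,"wz":77.1},{"x":0.048,"y":-0.336,"z":0,"wx":0,"wy":0,"wz":77.1},{"x":0.048,"y":-0.336,"z":0,"wx":0,"wy":0,"wz":77.1},{"x":0.048,"y":-0.336,"z":0,"wx":0,"wy":0,"wz":77.1},{"x":0.048,"y":-0.336,"z":0,"wx":0,"wy":0,"wz":77.1},{"x":0.048,"y":-0.336,"z":0,"wx":0,"wy":0,"wz":77.1},{"x":0.048,"y":-0.336,"z":0,"wx":0,"wy":0,"wz":77.1}]' >/dev/null
python3 -m handwheel '[{"x":0,"y":0,"z":0,"wx":0,"wy":0,"wz":5.4},{"x":0,"y":0,"z":0,"wx":0,"wy":0,"wz":5.4},{"x":0,"y":0,"z":0,"wx":0,"wy":0,"wz":5.4},{"x":0,"y":0,"z":0,"wx":0,"wy":0,"wz":5.4},{"x":0,"y":0,"z":0,"wx":0,"wy":0,"wz":5.4}]'
python3 -c "
from h import *
s=ctrl.get_state();M=R.from_rotvec(s['tool_rot']).as_matrix();print(np.degrees(np.arctan2(M[1,1],M[0,1])),s['position'],totool(np.array([.4947,-.3298,.1076])-s['position']))"
```

```text
time: 23.77
position: [0.4959, -0.3291, 0.2319]
tool_rot: [2.111, 2.326, 0.002]
ft_force: [0.7, 0.6, -0.3]
grip_width: 0.269
grip_force: 44.9
5.552427432240705 [ 0.49589576 -0.32911876  0.23189694] [-0.00065722 -0.00137261  0.12429524]
```

```bash
python3 -m handwheel '[{"x":-0.0006,"y":-0.0013,"z":0.03,"wx":0,"wy":0,"wz":0},{"x":-0.0006,"y":-0.0013,"z":0.045,"wx":0,"wy":0,"wz":0},{"x":-0.0006,"y":-0.0013,"z":0.06,"wx":0,"wy":0,"wz":0},{"x":-0.0006,"y":-0.0013,"z":0.08,"wx":0,"wy":0,"wz":0},{"x":-0.0006,"y":-0.0013,"z":0.1,"wx":0,"wy":0,"wz":0},{"x":-0.0006,"y":-0.0013,"z":0.115,"wx":0,"wy":0,"wz":0},{"x":-0.0006,"y":-0.0013,"z":0.121,"wx":0,"wy":0,"wz":0},{"x":-0.0006,"y":-0.0013,"z":0.123,"wx":0,"wy":0,"wz":0},{"x":-0.0006,"y":-0.0013,"z":0.123,"wx":0,"wy":0,"wz":0}]'
```

```text
time: 24.52
position: [0.4947, -0.3303, 0.1088]
tool_rot: [2.113, 2.325, 0.0]
ft_force: [-0.3, -0.3, -1.1]
grip_width: 0.271
grip_force: 44.9
```

```bash
python3 -m handwheel '[{"x":0,"y":0,"z":0.0005,"wx":0,"wy":0,"wz":0},{"x":0,"y":0,"z":0.0005,"wx":0,"wy":0,"wz":0},{"x":0,"y":0,"z":0.0005,"wx":0,"wy":0,"wz":0},{"x":0,"y":0,"z":0.0005,"wx":0,"wy":0,"wz":0},{"x":0,"y":0,"z":0.0005,"wx":0,"wy":0,"wz":0},{"x":0,"y":0,"z":0.0005,"wx":0,"wy":0,"wz":0},{"x":0,"y":0,"z":0.0005,"wx":0,"wy":0,"wz":0},{"x":0,"y":0,"z":0.0005,"wx":0,"wy":0,"wz":0}]' 0.055
python3 -m handwheel '[{"x":0,"y":0,"z":-0.03,"wx":0,"wy":0,"wz":0},{"x":0,"y":0,"z":-0.06,"wx":0,"wy":0,"wz":0},{"x":0,"y":0,"z":-0.1,"wx":0,"wy":0,"wz":0},{"x":-0.02,"y":0,"z":-0.1,"wx":0,"wy":0,"wz":0},{"x":-0.06,"y":0,"z":-0.1,"wx":0,"wy":0,"wz":0},{"x":-0.06,"y":0,"z":-0.1,"wx":0,"wy":0,"wz":0},{"x":-0.06,"y":0,"z":-0.1,"wx":0,"wy":0,"wz":0}]' 0.087
python3 - <<'E'
from h import *
d=cam('wrist');print([(k[0],k[1]) for k in handle(d)[0]])
d=cam('top');np.save('t2.npy',d,allow_pickle=True)
a=np.load('w2.npy',allow_pickle=True).item() # initial tray pose
def tray(d,z=.022):
    h=cv2.cvtColor(d['image'],cv2.COLOR_RGB2HSV);m=((abs(h[...,0].astype(int)-108)<8)&(h[...,1]>150)).astype(np.uint8)
    for c in cv2.findContours(m,0,1)[0]:
        if cv2.contourArea(c)>300: print('blue',cv2.minAreaRect(np.float32(plane(d,c.reshape(-1,2),z)[:,:2]*1000)))
tray(a);print();tray(d)
def rod(d):
    h=cv2.cvtColor(d['image'],cv2.COLOR_RGB2HSV);m=((abs(h[...,0].astype(int)-26)<5)&(h[...,1]>180)&(h[...,2]>90)).astype(np.uint8)
    for c in cv2.findContours(m,0,1)[0]:
        if cv2.contourArea(c)>40: print('yel',c.reshape(-1,2).mean(0),cv2.minAreaRect(np.float32(plane(d,c.reshape(-1,2),.02)[:,:2]*1000)))
rod(d)
print(ctrl.get_state()['joint_positions'].round(2),ctrl.get_state()['position'])
E
```

```text
time: 25.18
position: [0.4946, -0.3303, 0.1082]
tool_rot: [2.114, 2.324, 0.0]
ft_force: [0.5, 0.2, 0.3]
grip_width: 0.628
grip_force: 0.0
time: 25.77
position: [0.4977, -0.3937, 0.2077]
tool_rot: [-2.121, -2.317, 0.005]
ft_force: [-0.0, -0.1, -0.5]
grip_width: 0.985
grip_force: 0.0
[('outer', ((494.93707275390625, -329.84686279296875), (23.669910430908203, 23.61159324645996), 5.101431369781494)), ('hole', ((494.96368408203125, -330.108154296875), (15.036067962646484, 14.593570709228516), 5.084304332733154))]
blue ((489.66094970703125, -81.39073944091797), (92.79776763916016, 124.14450073242188), 78.53227996826172)

blue ((354.78399658203125, -464.05889892578125), (117.96019744873047, 92.01638793945312), 5.127440452575684)
blue ((486.4360656738281, -685.2415161132812), (125.07728576660156, 141.3330078125), 80.09982299804688)
blue ((486.04107666015625, -83.39142608642578), (86.22804260253906, 128.38870239257812), 78.39362335205078)
blue ((737.7376708984375, 377.0658874511719), (94.71227264404297, 126.83952331542969), 41.33414840698242)
yel [157.5        229.31818182] ((423.2737121582031, 308.1941833496094), (18.17754364013672, 61.708335876464844), 86.6961669921875)
[-0.18  0.44  1.08  1.49 -0.39  1.44  1.01] [ 0.50005317 -0.38979678  0.20770628]
```

Driver back in the stand at (0.495,-0.330), within a millimetre of its start. The tray is unmoved. Now to the rod for a wrist measurement.

```bash
python3 -m handwheel '[{"x":0.686,"y":0.131,"z":-0.042,"wx":0,"wy":0,"wz":-82},{"x":0.686,"y":0.131,"z":-0.042,"wx":0,"wy":0,"wz":-82},{"x":0.686,"y":0.131,"z":-0.042,"wx":0,"wy":0,"wz":-82},{"x":0.686,"y":0.131,"z":-0.042,"wx":0,"wy":0,"wz":-82},{"x":0.686,"y":0.131,"z":-0.042,"wx":0,"wy":0,"wz":-82},{"x":0.686,"y":0.131,"z":-0.042,"wx":0,"wy":0,"wz":-82},{"x":0.686,"y":0.131,"z":-0.042,"wx":0,"wy":0,"wz":-82},{"x":0.686,"y":0.131,"z":-0.042,"wx":0,"wy":0,"wz":-82},{"x":0.686,"y":0.131,"z":-0.042,"wx":0,"wy":0,"wz":-82},{"x":0.686,"y":0.131,"z":-0.042,"wx":0,"wy":0,"wz":-82}]'
python3 -c "
from h import *
s=ctrl.get_state();M=R.from_rotvec(s['tool_rot']).as_matrix();yx=np.degrees(np.arctan2(M[1,0],M[0,0]));print(yx,177.6-yx,s['position'],totool(np.array([.565,.306,.25])-s['position']))"
```

```text
time: 26.7
position: [0.5385, 0.0283, 0.2337]
tool_rot: [0.339, 3.123, 0.004]
ft_force: [-0.6, 0.5, 0.2]
grip_width: 1.001
grip_force: 0.0
167.6109008411876 9.989099158812394 [0.53848815 0.0283329  0.23373772] [ 0.03367633  0.27693062 -0.01554654]
```

```bash
python3 -m handwheel '[{"x":0.033,"y":0.275,"z":-0.015,"wx":0,"wy":0,"wz":-9},{"x":0.033,"y":0.275,"z":-0.015,"wx":0,"wy":0,"wz":-9},{"x":0.033,"y":0.275,"z":-0.015,"wx":0,"wy":0,"wz":-9},{"x":0.033,"y":0.275,"z":-0.015,"wx":0,"wy":0,"wz":-9},{"x":0.033,"y":0.275,"z":-0.015,"wx":0,"wy":0,"wz":-9},{"x":0.033,"y":0.275,"z":-0.015,"wx":0,"wy":0,"wz":-9},{"x":0.033,"y":0.275,"z":-0.015,"wx":0,"wy":0,"wz":-9},{"x":0.033,"y":0.275,"z":-0.015,"wx":0,"wy":0,"wz":-9},{"x":0.033,"y":0.275,"z":-0.015,"wx":0,"wy":0,"wz":-9},{"x":0.033,"y":0.275,"z":-0.015,"wx":0,"wy":0,"wz":-9}]'
python3 - <<'E'
from h import *
s=ctrl.get_state();d=cam('wrist');np.save('w9.npy',d,allow_pickle=True);save(d,'pics/w9.png',(100,0,412,240),2.5)
h=cv2.cvtColor(d['image'],cv2.COLOR_RGB2HSV);m=((abs(h[...,0].astype(int)-26)<5)&(h[...,1]>180)&(h[...,2]>90)).astype(np.uint8);m[225:]=0
for c in cv2.findContours(m,0,1)[0]:
    if cv2.contourArea(c)>40: print('yel',c.reshape(-1,2).min(0),c.reshape(-1,2).max(0),cv2.minAreaRect(np.float32(plane(d,c.reshape(-1,2),.02)[:,:2]*1000)))
E
```

```text
time: 27.53
position: [0.568, 0.2996, 0.2482]
tool_rot: [-0.106, -3.14, 0.001]
ft_force: [-0.1, -1.3, 0.2]
grip_width: 1.001
grip_force: 0.0
yel [253   8] [267  70] ((425.33697509765625, 309.45306396484375), (16.263198852539062, 68.59529876708984), 86.44393920898438)
```

View pics/w9.png

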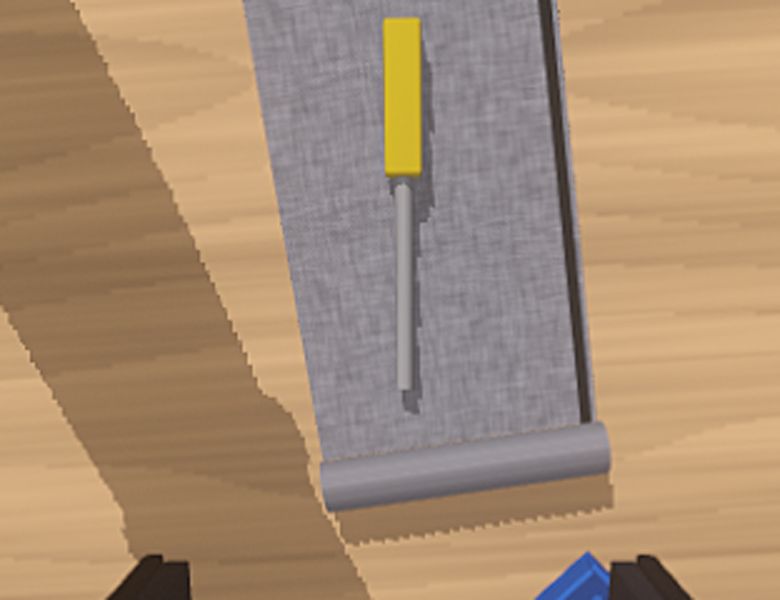

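The rod lies on the roll: yellow handle (402,97), tip at (404,390) in the crop; the rod hasn't moved noticeably. Computing the grasp.

Run:
```python
from h import *
d=np.load('w9.npy',allow_pickle=True).item()
f=lambda u,v:((u+.5)/2.5-.5+100,(v+.5)/2.5-.5)
tip=plane(d,f(404,390),.011)[0]; h1=plane(d,[f(402.5,18),f(402.5,176)],.02); 
c=h1.mean(0);print(tip,h1,c,np.linalg.norm((tip-c)[:2]))
v=(tip-c);yaw=np.degrees(np.arctan2(v[1],v[0]));print('rod yaw',yaw, 'handle yaw',np.degrees(np.arctan2(*(h1[1]-h1[0])[[1,0]])))
s=ctrl.get_state();M=R.from_rotvec(s['tool_rot']).as_matrix();yx=np.degrees(np.arctan2(M[1,0],M[0,0]))
print(yx,s['position'],totool([c[0]-s['position'][0],c[1]-s['position'][1],.004-s['position'][2]]),s['joint_positions'].round(2))
```

```text
[0.56459636 0.30172857 0.011     ] [[0.3900286  0.31248907 0.02      ]
 [0.45968617 0.30786904 0.02      ]] [0.42485739 0.31017905 0.02      ] 0.13999425856441625
rod yaw -3.460653215993751 handle yaw -3.7945738159751423
176.0174772666333 [0.56847509 0.29856788 0.24845026] [0.14410856 0.00167677 0.24443139] [-1.02  0.32  0.64  1.4  -0.19  1.49  1.12]
```

```bash
python3 -m handwheel '[{"x":0.144,"y":0.0017,"z":0.15,"wx":0,"wy":0,"wz":-0.5},{"x":0.144,"y":0.0017,"z":0.15,"wx":0,"wy":0,"wz":-0.5},{"x":0.144,"y":0.0017,"z":0.15,"wx":0,"wy":0,"wz":-0.5},{"x":0.144,"y":0.0017,"z":0.15,"wx":0,"wy":0,"wz":-0.5},{"x":0.144,"y":0.0017,"z":0.15,"wx":0,"wy":0,"wz":-0.5},{"x":0.144,"y":0.0017,"z":0.18,"wx":0,"wy":0,"wz":-0.5},{"x":0.144,"y":0.0017,"z":0.21,"wx":0,"wy":0,"wz":-0.5},{"x":0.144,"y":0.0017,"z":0.21,"wx":0,"wy":0,"wz":-0.5},{"x":0.144,"y":0.0017,"z":0.21,"wx":0,"wy":0,"wz":-0.5},{"x":0.144,"y":0.0017,"z":0.21,"wx":0,"wy":0,"wz":-0.5}]' 0.055
python3 -c "
from h import *
s=ctrl.get_state();M=R.from_rotvec(s['tool_rot']).as_matrix();yx=np.degrees(np.arctan2(M[1,0],M[0,0]));print(yx,s['position'],totool(np.array([.4249,.3102,.0045])-s['position']))"
```

```text
time: 28.42
position: [0.4269, 0.311, 0.0401]
tool_rot: [0.098, 3.138, 0.003]
ft_force: [0.6, -0.5, 0.5]
grip_width: 0.63
grip_force: 0.0
176.43058959752867 [0.42694895 0.3109874  0.04010082] [ 0.00206197 -0.00098108  0.03559526]
```

```bash
python3 -m handwheel '[{"x":0.0015,"y":-0.001,"z":0.015,"wx":0,"wy":0,"wz":0},{"x":0.0015,"y":-0.001,"z":0.025,"wx":0,"wy":0,"wz":0},{"x":0.0015,"y":-0.001,"z":0.032,"wx":0,"wy":0,"wz":0},{"x":0.0015,"y":-0.001,"z":0.034,"wx":0,"wy":0,"wz":0},{"x":0.0015,"y":-0.001,"z":0.034,"wx":0,"wy":0,"wz":0},{"x":0.0015,"y":-0.001,"z":0.034,"wx":0,"wy":0,"wz":0}]'
python3 -m handwheel '[{"x":0,"y":0,"z":0,"wx":0,"wy":0,"wz":0},{"x":0,"y":0,"z":0,"wx":0,"wy":0,"wz":0},{"x":0,"y":0,"z":0,"wx":0,"wy":0,"wz":0},{"x":0,"y":0,"z":0,"wx":0,"wy":0,"wz":0},{"x":0,"y":0,"z":0,"wx":0,"wy":0,"wz":0},{"x":0,"y":0,"z":0,"wx":0,"wy":0,"wz":0},{"x":0,"y":0,"z":0,"wx":0,"wy":0,"wz":0},{"x":0,"y":0,"z":0,"wx":0,"wy":0,"wz":0},{"x":0,"y":0,"z":0,"wx":0,"wy":0,"wz":0},{"x":0,"y":0,"z":0,"wx":0,"wy":0,"wz":0}]' 0.01 50
```

```text
time: 28.92
position: [0.4243, 0.3103, 0.0047]
tool_rot: [0.095, 3.14, 0.001]
ft_force: [-0.7, 0.1, -0.1]
grip_width: 0.633
grip_force: 0.0
time: 29.75
position: [0.4238, 0.3102, 0.0042]
tool_rot: [0.095, 3.14, 0.0]
ft_force: [-0.9, -0.9, -0.8]
grip_width: 0.118
grip_force: 0.0
```

The fingers shut to 10 mm, less than the handle's 18 mm: nothing is held, perhaps the rod was knocked aside. Lift and look.

```bash
python3 -m handwheel '[{"x":0,"y":0,"z":-0.03,"wx":0,"wy":0,"wz":0},{"x":0,"y":0,"z":-0.06,"wx":0,"wy":0,"wz":0},{"x":0,"y":0,"z":-0.1,"wx":0,"wy":0,"wz":0},{"x":-0.04,"y":0,"z":-0.14,"wx":0,"wy":0,"wz":0},{"x":-0.07,"y":0,"z":-0.18,"wx":0,"wy":0,"wz":0},{"x":-0.11,"y":0,"z":-0.21,"wx":0,"wy":0,"wz":0},{"x":-0.14,"y":0,"z":-0.245,"wx":0,"wy":0,"wz":0},{"x":-0.14,"y":0,"z":-0.245,"wx":0,"wy":0,"wz":0},{"x":-0.14,"y":0,"z":-0.245,"wx":0,"wy":0,"wz":0},{"x":-0.14,"y":0,"z":-0.245,"wx":0,"wy":0,"wz":0}]' 0.06
python3 - <<'E'
from h import *
s=ctrl.get_state();d=cam('wrist');np.save('w10.npy',d,allow_pickle=True);save(d,'pics/w10.png',(100,0,412,240),2.5)
h=cv2.cvtColor(d['image'],cv2.COLOR_RGB2HSV);m=((abs(h[...,0].astype(int)-26)<5)&(h[...,1]>180)&(h[...,2]>90)).astype(np.uint8);m[225:]=0
for c in cv2.findContours(m,0,1)[0]:
    if cv2.contourArea(c)>40: print('yel',c.reshape(-1,2).min(0),c.reshape(-1,2).max(0),cv2.minAreaRect(np.float32(plane(d,c.reshape(-1,2),.02)[:,:2]*1000)))
E
```

```text
time: 30.58
position: [0.5654, 0.3009, 0.2501]
tool_rot: [0.099, 3.138, 0.0]
ft_force: [-0.2, 0.9, -1.2]
grip_width: 0.675
grip_force: 0.0
yel [253  10] [267  71] ((424.5710144042969, 310.0598449707031), (16.501789093017578, 67.83116912841797), 86.72115325927734)
```

View pics/w10.png

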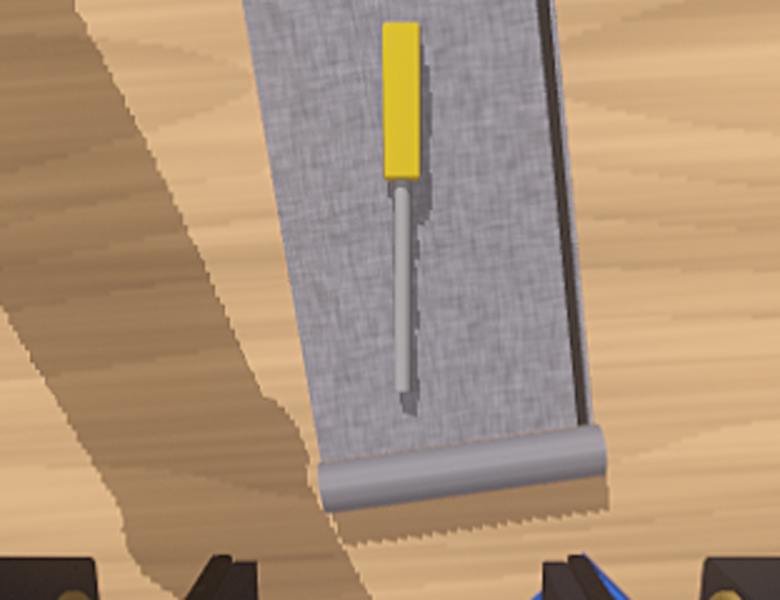

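Rod still exactly in place (handle (401,100), tip (402,391) in the crop), so the fingers must have closed without taking hold. I try again, feeling for the roll first and watching the width as it closes.

```bash
python3 -m handwheel '[{"x":0.1395,"y":0.001,"z":0.15,"wx":0,"wy":0,"wz":0},{"x":0.1395,"y":0.001,"z":0.15,"wx":0,"wy":0,"wz":0},{"x":0.1395,"y":0.001,"z":0.15,"wx":0,"wy":0,"wz":0},{"x":0.1395,"y":0.001,"z":0.15,"wx":0,"wy":0,"wz":0},{"x":0.1395,"y":0.001,"z":0.15,"wx":0,"wy":0,"wz":0},{"x":0.1395,"y":0.001,"z":0.18,"wx":0,"wy":0,"wz":0},{"x":0.1395,"y":0.001,"z":0.22,"wx":0,"wy":0,"wz":0},{"x":0.1395,"y":0.001,"z":0.235,"wx":0,"wy":0,"wz":0},{"x":0.1395,"y":0.001,"z":0.243,"wx":0,"wy":0,"wz":0},{"x":0.1395,"y":0.001,"z":0.243,"wx":0,"wy":0,"wz":0}]' 0.04
python3 -m handwheel '[{"x":0,"y":0,"z":0.002,"wx":0,"wy":0,"wz":0},{"x":0,"y":0,"z":0.003,"wx":0,"wy":0,"wz":0},{"x":0,"y":0,"z":0.004,"wx":0,"wy":0,"wz":0},{"x":0,"y":0,"z":0.004,"wx":0,"wy":0,"wz":0}]' 0.04
python3 -m handwheel '[{"x":0,"y":0,"z":0.004,"wx":0,"wy":0,"wz":0},{"x":0,"y":0,"z":0.004,"wx":0,"wy":0,"wz":0},{"x":0,"y":0,"z":0.004,"wx":0,"wy":0,"wz":0},{"x":0,"y":0,"z":0.004,"wx":0,"wy":0,"wz":0}]' 0.013 50
python3 -m handwheel '[{"x":0,"y":0,"z":0,"wx":0,"wy":0,"wz":0},{"x":0,"y":0,"z":0,"wx":0,"wy":0,"wz":0},{"x":0,"y":0,"z":0,"wx":0,"wy":0,"wz":0},{"x":0,"y":0,"z":0,"wx":0,"wy":0,"wz":0}]'
```

```text
time: 31.47
position: [0.4212, 0.3098, 0.0036]
tool_rot: [-0.092, -3.136, 0.006]
ft_force: [-0.0, -0.3, 0.8]
grip_width: 0.462
grip_force: 0.0
time: 31.8
position: [0.425, 0.3117, 0.0031]
tool_rot: [0.095, 3.139, 0.002]
ft_force: [0.2, -0.5, 1.1]
grip_width: 0.459
grip_force: 0.0
time: 32.13
position: [0.4245, 0.3111, -0.0018]
tool_rot: [0.095, 3.14, 0.0]
ft_force: [-0.3, 0.6, -0.1]
grip_width: 0.242
grip_force: 0.0
time: 32.47
position: [0.4244, 0.3111, -0.0018]
tool_rot: [0.095, 3.14, 0.0]
ft_force: [-0.1, -0.3, -0.4]
grip_width: 0.157
grip_force: 0.0
```

Run:
```python
from h import *
a=cam('scene');b=cam('wrist');s=ctrl.get_state()
u=proj(a,s['position'])[0];print(u,proj(b,s['position'])[0],s['position'],s['grip_width'])
x,y=int(u[0]),int(u[1]);A=a['image'][y-55:y+30,x-50:x+50]
im=np.hstack([cv2.resize(A,(400,340),interpolation=2),cv2.resize(b['image'][100:270,160:360],(400,340),interpolation=2)])
cv2.imwrite('pics/c13.png',cv2.cvtColor(im,cv2.COLOR_RGB2BGR))
```

```text
[366.6231155  172.53605753] [260.08640267 218.25380573] [ 0.42439532  0.31115553 -0.00178318] 0.1487832018591417
```

View pics/c13.png

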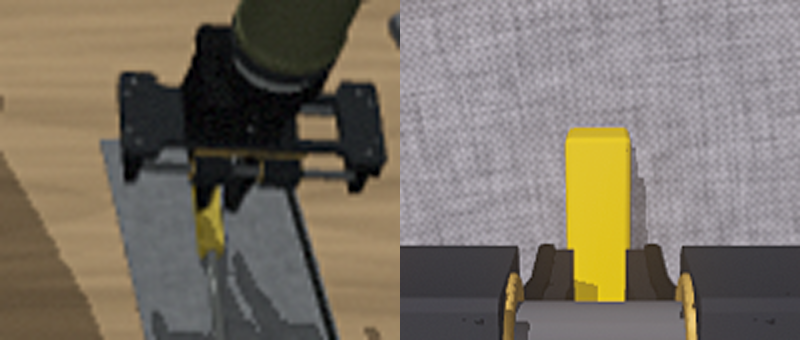

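The handle sits between the fingers but the fingers hide its edges, so the tips seem to be above the handle although z reads -0.002. I check the rod's apparent height numerically, without viewing.

```bash
python3 -m handwheel '[{"x":0,"y":0,"z":-0.003,"wx":0,"wy":0,"wz":0},{"x":0,"y":0,"z":-0.003,"wx":0,"wy":0,"wz":0},{"x":0,"y":0,"z":-0.003,"wx":0,"wy":0,"wz":0},{"x":0,"y":0,"z":-0.003,"wx":0,"wy":0,"wz":0}]' 0.035
python3 - <<'E'
from h import *
d=cam('wrist');s=ctrl.get_state();print(s['position'],s['joint_positions'].round(3),s['joint_torque'].round(2),s['ft_force'])
h=cv2.cvtColor(d['image'],cv2.COLOR_RGB2HSV);m=((abs(h[...,0].astype(int)-26)<5)&(h[...,1]>150)&(h[...,2]>90))
for r in range(162,222,4):
    c=np.nonzero(m[r,220:300])[0]; print(r,(c.min()+220,c.max()+220,len(c)) if len(c) else None)
for z in(.02,.002): print(proj(d,[[.390,.3125+.009,z],[.390,.3125-.009,z],[.41,.3112+.009,z],[.41,.3112-.009,z]]).round(1).tolist())
E
```

```text
time: 32.9
position: [0.4244, 0.3112, 0.0013]
tool_rot: [0.095, 3.14, 0.0]
ft_force: [-0.3, 0.1, 0.7]
grip_width: 0.353
grip_force: 0.0
[0.42438421 0.31118811 0.00124084] [-1.199  0.261  0.578  1.977 -0.174  0.952  0.976] [  0.   -34.54   4.36 -25.6    0.     0.08  -0.  ] [ 0.8638128  -0.26636389  0.15225194]
162 None
166 (np.int64(244), np.int64(273), 30)
170 (np.int64(243), np.int64(274), 32)
174 (np.int64(243), np.int64(274), 32)
178 (np.int64(243), np.int64(274), 32)
182 (np.int64(243), np.int64(274), 32)
186 (np.int64(243), np.int64(274), 32)
190 (np.int64(243), np.int64(274), 32)
194 (np.int64(243), np.int64(274), 32)
198 (np.int64(243), np.int64(274), 32)
202 (np.int64(243), np.int64(274), 32)
206 (np.int64(243), np.int64(274), 32)
210 (np.int64(244), np.int64(274), 31)
214 (np.int64(244), np.int64(274), 31)
218 (np.int64(244), np.int64(274), 31)
[[275.4, 168.3], [242.2, 170.3], [274.8, 203.9], [242.5, 205.7]]
[[274.0, 162.7], [243.7, 164.5], [273.5, 195.3], [243.9, 197.0]]
```

The picture of the open fingers fits tips about 20–30 mm short of the reported TCP. So I feel downwards in small steps, with force readings, until contact.

```bash
for i in 1; do python3 -m handwheel '[{"x":0,"y":0,"z":0.003,"wx":0,"wy":0,"wz":0},{"x":0,"y":0,"z":0.005,"wx":0,"wy":0,"wz":0},{"x":0,"y":0,"z":0.005,"wx":0,"wy":0,"wz":0},{"x":0,"y":0,"z":0.005,"wx":0,"wy":0,"wz":0}]'; done | grep -E "posi|ft_"
python3 -m handwheel '[{"x":0,"y":0,"z":0.002,"wx":0,"wy":0,"wz":0},{"x":0,"y":0,"z":0.003,"wx":0,"wy":0,"wz":0},{"x":0,"y":0,"z":0.003,"wx":0,"wy":0,"wz":0},{"x":0,"y":0,"z":0.003,"wx":0,"wy":0,"wz":0}]' | grep -E "posi|ft_"
```

```text
position: [0.4242, 0.3109, -0.0041]
ft_force: [0.7, 1.1, 0.5]
position: [0.4244, 0.3111, -0.0069]
ft_force: [1.4, 0.1, 0.5]
```

```bash
python3 -m handwheel '[{"x":0,"y":0,"z":0.002,"wx":0,"wy":0,"wz":0},{"x":0,"y":0,"z":0.003,"wx":0,"wy":0,"wz":0},{"x":0,"y":0,"z":0.003,"wx":0,"wy":0,"wz":0},{"x":0,"y":0,"z":0.003,"wx":0,"wy":0,"wz":0}]' | grep -E "posi|ft_"
python3 -m handwheel '[{"x":0,"y":0,"z":0,"wx":0,"wy":0,"wz":0},{"x":0,"y":0,"z":0,"wx":0,"wy":0,"wz":0},{"x":0,"y":0,"z":0,"wx":0,"wy":0,"wz":0},{"x":0,"y":0,"z":0,"wx":0,"wy":0,"wz":0},{"x":0,"y":0,"z":0,"wx":0,"wy":0,"wz":0},{"x":0,"y":0,"z":0,"wx":0,"wy":0,"wz":0}]' 0.014 50
python3 -m handwheel '[{"x":0,"y":0,"z":0,"wx":0,"wy":0,"wz":0},{"x":0,"y":0,"z":0,"wx":0,"wy":0,"wz":0},{"x":0,"y":0,"z":0,"wx":0,"wy":0,"wz":0}]'
```

```text
position: [0.4243, 0.3111, -0.0099]
ft_force: [-0.0, 0.1, 0.2]
time: 34.45
position: [0.4244, 0.3111, -0.0098]
tool_rot: [0.095, 3.14, 0.0]
ft_force: [0.4, 0.4, 0.2]
grip_width: 0.173
grip_force: 0.0
time: 34.7
position: [0.4244, 0.3111, -0.0098]
tool_rot: [0.095, 3.14, 0.0]
ft_force: [-0.5, 0.4, -0.4]
grip_width: 0.165
grip_force: 0.0
```

```bash
python3 -m handwheel '[{"x":0,"y":0,"z":0.002,"wx":0,"wy":0,"wz":0},{"x":0,"y":0,"z":0.003,"wx":0,"wy":0,"wz":0},{"x":0,"y":0,"z":0.003,"wx":0,"wy":0,"wz":0}]' | grep -E "posi|ft_"
python3 -m handwheel '[{"x":0,"y":0,"z":0.002,"wx":0,"wy":0,"wz":0},{"x":0,"y":0,"z":0.003,"wx":0,"wy":0,"wz":0},{"x":0,"y":0,"z":0.003,"wx":0,"wy":0,"wz":0}]' | grep -E "posi|ft_"
```

```text
position: [0.4241, 0.3109, -0.0132]
ft_force: [-1.1, 0.4, 0.9]
position: [0.4246, 0.3113, -0.015]
ft_force: [-1.2, -2.0, 8.2]
```

Contact with the handle's top at a reading of -0.0145, so the fingertips sit about 34 mm behind the reported TCP. Reopen, go down to -0.029 and grip.

```bash
python3 -m handwheel '[{"x":0,"y":0,"z":-0.006,"wx":0,"wy":0,"wz":0},{"x":0,"y":0,"z":-0.006,"wx":0,"wy":0,"wz":0},{"x":0,"y":0,"z":-0.006,"wx":0,"wy":0,"wz":0},{"x":0,"y":0,"z":-0.006,"wx":0,"wy":0,"wz":0},{"x":0,"y":0,"z":-0.006,"wx":0,"wy":0,"wz":0}]' 0.036 | grep -E "posi|ft_|wid"
python3 -m handwheel '[{"x":0,"y":0,"z":0.005,"wx":0,"wy":0,"wz":0},{"x":0,"y":0,"z":0.01,"wx":0,"wy":0,"wz":0},{"x":0,"y":0,"z":0.015,"wx":0,"wy":0,"wz":0},{"x":0,"y":0,"z":0.018,"wx":0,"wy":0,"wz":0},{"x":0,"y":0,"z":0.018,"wx":0,"wy":0,"wz":0}]' | grep -E "posi|ft_"
```

```text
position: [0.4242, 0.311, -0.01]
ft_force: [-0.6, 0.7, -0.2]
grip_width: 0.394
position: [0.4237, 0.3105, -0.029]
ft_force: [0.3, -0.2, -0.3]
```

```bash
python3 -m handwheel '[{"x":0,"y":0,"z":0,"wx":0,"wy":0,"wz":0},{"x":0,"y":0,"z":0,"wx":0,"wy":0,"wz":0},{"x":0,"y":0,"z":0,"wx":0,"wy":0,"wz":0},{"x":0,"y":0,"z":0,"wx":0,"wy":0,"wz":0},{"x":0,"y":0,"z":0,"wx":0,"wy":0,"wz":0},{"x":0,"y":0,"z":0,"wx":0,"wy":0,"wz":0},{"x":0,"y":0,"z":0,"wx":0,"wy":0,"wz":0},{"x":0,"y":0,"z":0,"wx":0,"wy":0,"wz":0}]' 0.008 50
```

```text
time: 36.7
position: [0.4246, 0.3113, -0.0276]
tool_rot: [0.095, 3.14, 0.001]
ft_force: [0.4, 0.2, 0.2]
grip_width: 0.198
grip_force: 50.0
```

The handle is gripped with 50 N at 17–18 mm. Lift and swing the rod to point along way 1's channel, high and behind the entry mouth.

```bash
python3 -m handwheel '[{"x":0,"y":0,"z":-0.02,"wx":0,"wy":0,"wz":0},{"x":0,"y":0,"z":-0.06,"wx":0,"wy":0,"wz":0},{"x":0,"y":0,"z":-0.1,"wx":0,"wy":0,"wz":0},{"x":-0.02,"y":-0.02,"z":-0.12,"wx":0,"wy":0,"wz":7},{"x":-0.03,"y":-0.03,"z":-0.12,"wx":0,"wy":0,"wz":14},{"x":-0.04,"y":-0.04,"z":-0.12,"wx":0,"wy":0,"wz":21},{"x":-0.05,"y":-0.05,"z":-0.12,"wx":0,"wy":0,"wz":28},{"x":-0.06,"y":-0.06,"z":-0.12,"wx":0,"wy":0,"wz":35},{"x":-0.07,"y":-0.07,"z":-0.12,"wx":0,"wy":0,"wz":42},{"x":-0.08,"y":-0.08,"z":-0.12,"wx":0,"wy":0,"wz":49}]' | grep -E "posi|wid|grip_f"
python3 -c "
from h import *
s=ctrl.get_state();M=R.from_rotvec(s['tool_rot']).as_matrix();yx=np.degrees(np.arctan2(M[1,0],M[0,0]));print(yx,'wz',yx-77.7,s['position'],totool(np.array([.5156,.2036,.09])-s['position']),s['joint_positions'].round(2))"
```

```text
position: [0.4994, 0.2258, 0.0919]
grip_width: 0.203
grip_force: 50.0
127.1968435427994 wz 49.4968435427994 [0.49935074 0.22580815 0.09188059] [-0.02751443 -0.00048147  0.00187115] [-1.16  0.21  0.77  1.85 -0.16  1.14  0.32]
```

```bash
python3 -m handwheel '[{"x":-0.027,"y":-0.0005,"z":0.0015,"wx":0,"wy":0,"wz":49.5},{"x":-0.027,"y":-0.0005,"z":0.0015,"wx":0,"wy":0,"wz":49.5},{"x":-0.027,"y":-0.0005,"z":0.0015,"wx":0,"wy":0,"wz":49.5},{"x":-0.027,"y":-0.0005,"z":0.0015,"wx":0,"wy":0,"wz":49.5},{"x":-0.027,"y":-0.0005,"z":0.0015,"wx":0,"wy":0,"wz":49.5},{"x":-0.027,"y":-0.0005,"z":0.0015,"wx":0,"wy":0,"wz":49.5},{"x":-0.027,"y":-0.0005,"z":0.0015,"wx":0,"wy":0,"wz":49.5},{"x":-0.027,"y":-0.0005,"z":0.0015,"wx":0,"wy":0,"wz":49.5},{"x":-0.027,"y":-0.0005,"z":0.0015,"wx":0,"wy":0,"wz":49.5},{"x":-0.027,"y":-0.0005,"z":0.0015,"wx":0,"wy":0,"wz":49.5}]' >/dev/null
cat >> h.py <<'E'
C=np.array([.5140,-.0007]);ex=np.array([.977,-.213]);ey=np.array([.213,.977])
def tgt(bx,by,z,yaw=77.7):
    "tool shift and turn to bring the handle centre to block coords"
    s=ctrl.get_state();M=R.from_rotvec(s['tool_rot']).as_matrix();yx=np.degrees(np.arctan2(M[1,0],M[0,0]))
    p=C+bx*ex+by*ey
    print('yaw',yx.round(2),'wz',(yx-yaw).round(2),'pos',s['position'].round(4),'shift',totool(np.r_[p,z]-s['position']).round(4),'blk',((s['position'][:2]-C)@np.c_[ex,ey]).round(4),'F',s['ft_force'].round(1),'tilt',M[:2,2].round(4))
E
python3 - <<'E'
from h import *
tgt(-.042,.2,.09)
s=ctrl.get_state();M=R.from_rotvec(s['tool_rot']).as_matrix()
tip=s['position']+M@[-.14,0,-.0386];print('tip',tip)
for n in('top','scene'):
    d=cam(n);u=proj(d,tip)[0];b=proj(d,tip+M@[.09,0,0])[0];print(n,u.round(1),b.round(1))
    np.save(f'{n}tip.npy',d,allow_pickle=True)
E
```

```text
yaw 78.21 wz 0.51 pos [0.5152 0.2047 0.0905] shift [-0.001   0.0006  0.0005] blk [-0.0426  0.201 ] F [ 0.4  0.  -1.6] tilt [-0.0003 -0.0001]
tip [0.48660995 0.06770541 0.12913532]
top [226.9 207.3] [198.9 200.8]
scene [296.1 166.3] [327.1 171.5]
```

Run:
```python
from h import *
np.set_printoptions(linewidth=200)
for n,(x0,x1,y0,y1) in(('top',(206,234,200,214)),('scene',(288,318,158,176))):
    d=np.load(f'{n}tip.npy',allow_pickle=True).item();h=cv2.cvtColor(d['image'],cv2.COLOR_RGB2HSV)
    print(n,x0,y0);print('\n'.join(''.join('#' if v<55 else '+' if v<80 else '.' for v in r) for r in h[y0:y1,x0:x1,1]))
```

```text
top 206 200
............................
##+.........................
######+.....................
##########+.................
++############+.............
......+###########++........
........+############+......
...........++########+......
................++###.......
............................
............................
............................
............................
............................
scene 288 158
..............................
..............................
..............................
..............................
..............................
..............................
..............................
.........+++..................
.........#######++............
.........#############+.......
.........################+++..
...........+++################
.................+++##########
.......................++#####
.............................+
..............................
..............................
..............................
```

Predicted and seen tip agree within half a pixel in both views, so the rod is straight in the grip. Lower to channel height.

```bash
python3 -m handwheel '[{"x":0,"y":0.0006,"z":0.03,"wx":0,"wy":0,"wz":0.5},{"x":0,"y":0.0006,"z":0.06,"wx":0,"wy":0,"wz":0.5},{"x":0,"y":0.0006,"z":0.077,"wx":0,"wy":0,"wz":0.5},{"x":0,"y":0.0006,"z":0.077,"wx":0,"wy":0,"wz":0.5},{"x":0,"y":0.0006,"z":0.077,"wx":0,"wy":0,"wz":0.5},{"x":0,"y":0.0006,"z":0.077,"wx":0,"wy":0,"wz":0.5},{"x":0,"y":0.0006,"z":0.077,"wx":0,"wy":0,"wz":0.5}]' | grep posi
python3 -c "
from h import *
tgt(-.042,.175,.0134)"
```

```text
position: [0.5174, 0.2052, 0.0154]
yaw 77.55 wz -0.15 pos [0.5174 0.2052 0.0154] shift [-0.0269 -0.0014  0.0019] blk [-0.0405  0.2019] F [-0.2 -0.1 -0.8] tilt [0.0025 0.0017]
```

```bash
python3 -m handwheel '[{"x":-0.01,"y":0,"z":0,"wx":0,"wy":0,"wz":0},{"x":-0.022,"y":0,"z":0,"wx":0,"wy":0,"wz":0},{"x":-0.022,"y":0,"z":0,"wx":0,"wy":0,"wz":0},{"x":-0.022,"y":0,"z":0,"wx":0,"wy":0,"wz":0},{"x":-0.022,"y":0,"z":0,"wx":0,"wy":0,"wz":0},{"x":-0.022,"y":0,"z":0,"wx":0,"wy":0,"wz":0}]' | grep posi
python3 -c "
from h import *
tgt(-.042,.175,.0134)"
```

```text
position: [0.5114, 0.1836, 0.0138]
yaw 77.56 wz -0.14 pos [0.5114 0.1836 0.0138] shift [-0.0045 -0.0001  0.0004] blk [-0.0418  0.1795] F [ 0.5 -0.7 -1.9] tilt [0.0003 0.0006]
```

```bash
python3 -m handwheel '[{"x":-0.008,"y":0,"z":0.0004,"wx":0,"wy":0,"wz":0},{"x":-0.014,"y":0,"z":0.0004,"wx":0,"wy":0,"wz":0},{"x":-0.014,"y":0,"z":0.0004,"wx":0,"wy":0,"wz":0},{"x":-0.014,"y":0,"z":0.0004,"wx":0,"wy":0,"wz":0}]' | grep -E "posi|ft_"
python3 -m handwheel '[{"x":-0.006,"y":0,"z":0,"wx":0,"wy":0,"wz":0},{"x":-0.012,"y":0,"z":0,"wx":0,"wy":0,"wz":0},{"x":-0.02,"y":0,"z":0,"wx":0,"wy":0,"wz":0},{"x":-0.02,"y":0,"z":0,"wx":0,"wy":0,"wz":0}]' | grep -E "posi|ft_"
python3 -c "
from h import *
tgt(-.042,.095,.0134)"
```

```text
position: [0.5082, 0.1688, 0.0133]
ft_force: [-0.1, 0.6, -1.2]
position: [0.504, 0.1489, 0.0135]
ft_force: [0.5, 1.0, -0.8]
yaw 77.47 wz -0.23 pos [0.504  0.1489 0.0135] shift [-0.049  -0.0001  0.0001] blk [-0.0417  0.144 ] F [ 0.5  1.  -0.8] tilt [0.0004 0.0007]
```

```bash
python3 -m handwheel '[{"x":-0.01,"y":0,"z":0,"wx":0,"wy":0,"wz":0},{"x":-0.02,"y":0,"z":0,"wx":0,"wy":0,"wz":0}]' | grep -E "posi|ft_"
python3 -m handwheel '[{"x":-0.01,"y":0,"z":0,"wx":0,"wy":0,"wz":0},{"x":-0.02,"y":0,"z":0,"wx":0,"wy":0,"wz":0},{"x":-0.03,"y":0,"z":0,"wx":0,"wy":0,"wz":0},{"x":-0.032,"y":0,"z":0,"wx":0,"wy":0,"wz":0},{"x":-0.032,"y":0,"z":0,"wx":0,"wy":0,"wz":0}]' | grep -E "posi|ft_"
cat >> h.py <<'E'
def copper(name='top'):
    d=cam(name);h=cv2.cvtColor(d['image'],cv2.COLOR_RGB2HSV)
    m=((h[...,0]>3)&(h[...,0]<14)&(h[...,1]>110)&(h[...,2]>60)&(h[...,2]<230)).astype(np.uint8)
    n,l,st,c=cv2.connectedComponentsWithStats(m)
    for i in range(1,n):
        if st[i,4]>=8:
            P=plane(d,c[i],.01)[0]
            if .35<P[0]<.65 and -.25<P[1]<.15: print(name,c[i].round(1),st[i,4],h[int(c[i][1]),int(c[i][0])],'w',P[:2].round(3),'blk',((P[:2]-C)@np.c_[ex,ey]).round(3))
E
python3 -c "
from h import *
tgt(-.042,.2,.0134);copper();copper('scene')"
```

```text
position: [0.4993, 0.1306, 0.0133]
ft_force: [-0.9, 0.2, -0.1]
position: [0.4921, 0.0976, 0.0131]
ft_force: [-0.9, -0.5, -0.8]
yaw 77.41 wz -0.29 pos [0.4921 0.0976 0.0131] shift [ 0.1086 -0.0003 -0.0003] blk [-0.0423  0.0913] F [-0.9 -0.5 -0.8] tilt [-0.0009 -0.0002]
top [253.3 189.3] 15 [ 11 139 162] w [ 0.569 -0.011] blk [0.056 0.001]
top [250.6 197.5] 15 [  9 145 123] w [ 0.54  -0.003] blk [0.026 0.003]
top [248.2 205.2] 12 [ 12 159 152] w [0.513 0.005] blk [-0.002  0.005]
top [246.3 214.7] 15 [ 11 139 119] w [0.48 0.01] blk [-0.035  0.003]
top [262.7 220.9] 15 [ 12 135 179] w [ 0.461 -0.046] blk [-0.043 -0.056]
scene [274.8 170.7] 35 [ 12 188 144] w [0.424 0.014] blk [-0.091 -0.005]
scene [257.6 178.4] 35 [ 12 137 143] w [ 0.453 -0.042] blk [-0.051 -0.053]
scene [273.  178.5] 34 [ 6 46 56] w [0.453 0.007] blk [-0.061 -0.005]
scene [271.2 186.6] 37 [ 12 193 116] w [0.483 0.001] blk [-0.03  -0.005]
scene [269.4 194.6] 36 [ 12 165 113] w [ 0.512 -0.006] blk [-0.001 -0.005]
```

The copper stub 1 has left the channel. I push another 10 mm so it's clear of the mouth, withdraw, and locate it.

```bash
python3 -m handwheel '[{"x":-0.008,"y":0,"z":0,"wx":0,"wy":0,"wz":0},{"x":-0.012,"y":0,"z":0,"wx":0,"wy":0,"wz":0},{"x":-0.012,"y":0,"z":0,"wx":0,"wy":0,"wz":0},{"x":0.02,"y":0,"z":0,"wx":0,"wy":0,"wz":0},{"x":0.055,"y":0,"z":0,"wx":0,"wy":0,"wz":0},{"x":0.09,"y":0,"z":0,"wx":0,"wy":0,"wz":0},{"x":0.11,"y":0,"z":0,"wx":0,"wy":0,"wz":0},{"x":0.11,"y":0,"z":0,"wx":0,"wy":0,"wz":0},{"x":0.11,"y":0,"z":0,"wx":0,"wy":0,"wz":0},{"x":0.11,"y":0,"z":0,"wx":0,"wy":0,"wz":0}]' | grep -E "posi|ft_"
python3 - <<'E'
from h import *
tgt(.014,.185,.0134);copper();copper('scene')
d=cam('top');h=cv2.cvtColor(d['image'],cv2.COLOR_RGB2HSV)
print('\n'.join(''.join('C' if 3<p[0]<22 and p[1]>70 else 'b' if 95<p[0]<120 and p[1]>110 else '.' for p in r) for r in h[190:236,240:292]))
E
```

```text
position: [0.5168, 0.2053, 0.0132]
ft_force: [-0.2, -0.6, -1.3]
yaw 77.51 wz -0.19 pos [0.5168 0.2053 0.0132] shift [-0.0167  0.0552 -0.0001] blk [-0.0411  0.2018] F [-0.2 -0.6 -1.3] tilt [ 0.0006 -0.0013]
top [253.1 189.5] 17 [ 10 146 162] w [ 0.568 -0.011] blk [0.055 0.002]
top [250.6 197.6] 16 [ 10 145 123] w [ 0.54  -0.003] blk [0.026 0.003]
top [248.5 205.7] 15 [ 13 171 151] w [0.512 0.004] blk [-0.003  0.004]
top [246.4 214.4] 19 [ 11 134 118] w [0.481 0.01 ] blk [-0.034  0.003]
top [261.  220.1] 26 [ 12 135 179] w [ 0.463 -0.041] blk [-0.041 -0.05 ]
scene [274.7 170.8] 34 [ 12 188 144] w [0.424 0.014] blk [-0.091 -0.005]
scene [257.9 178.1] 39 [ 12 137 143] w [ 0.452 -0.04 ] blk [-0.052 -0.052]
scene [273.  178.5] 34 [ 9 59 56] w [0.453 0.007] blk [-0.061 -0.005]
scene [271.2 186.6] 37 [ 12 190 118] w [0.483 0.001] blk [-0.03  -0.005]
scene [269.4 194.6] 36 [ 13 168 114] w [ 0.512 -0.006] blk [-0.001 -0.005]
CCC.......CCCCCC.........CCCCCCCCCCCCCCCCCCCCCCCCCCC
CC........CCCCCC.........CCCCCCCCCCCCCCCCCCCCCCCCCCC
CC.........CCCC.........C.b..CCCCCCCCCCCCCCCCCCCCCCC
CC..........
[... 1566 characters left out ...]
bbbbb.CCCCC
CC...............C.bbb...C.bbbbbbbbbbbbbbbbbb..CCCCC
CCCCCC...........C.bbbbbbbbbbbbbbbbbbbbbbbbbb.CCCCCC
CCCCCCCCCC........bbbbbbbbbbbbbbbbbbbbbbbbbbb.CCCCCC
CCCCCCCCCCCCC..CC.bbbbbbbbbbbbbbbbbbbbbbbbbbb.CCCCCC
CCCCCCCCCCCCCCCCC.bbbbbbbbbbbbbbbbbbbbbbbbbb..CCCCCC
CCCCCCCCCCCCCCCCC.bbbbbbbbbbbbbbbbbbbbbbbbbb..CCCCCC
CCCCCCCCCCCCCCCCC.bbbbbbbbbbbbbbbbbbbbbbbbbb.CCCCCCC
CCCCCCCCCCCCCCCCCCC...bbbbbbbbbbbbbbbbbbbbbb.CCCCCCC
CCCCCCCCCCCCCCCCCCCCCCC...bbbbbbbbbbbbbbbbbb.CCCCCCC
CCCCCCCCCCCCCCCCCCCCCCCCCCC....bbbbbbbbbbbb..CCCCCCC
CCCCCCCCCCCCCCCCCCCCCCCCCCCCCCCC...bbbbbbbb.CCCCCCCC
CCCCCCCCCCCCCCCCCCCCCCCCCCCCCCCCCCCCC...bbb.CCCCCCCC
CCCCCCCCCCCCCCCCCCCCCCCCCCCCCCCCCCCCCCCCC...CCCCCCCC
```

Stub 1 leans over the tray's near wall (top px (258–266,218–223)); I'll mend that afterwards. For stub 3 I'll push briskly so it flies clear of the wall. Line up with way 3.

```bash
python3 -m handwheel '[{"x":0,"y":0.03,"z":0,"wx":0,"wy":0,"wz":0},{"x":-0.006,"y":0.055,"z":0,"wx":0,"wy":0,"wz":-0.2},{"x":-0.016,"y":0.055,"z":0,"wx":0,"wy":0,"wz":-0.2},{"x":-0.016,"y":0.055,"z":0,"wx":0,"wy":0,"wz":-0.2},{"x":-0.016,"y":0.055,"z":0,"wx":0,"wy":0,"wz":-0.2},{"x":-0.016,"y":0.055,"z":0,"wx":0,"wy":0,"wz":-0.2},{"x":-0.016,"y":0.055,"z":0,"wx":0,"wy":0,"wz":-0.2}]' | grep -E "posi|ft_"
python3 - <<'E'
from h import *
tgt(.014,.170,.0134)
dt=cam('top');ds=cam('scene')
def tri(a,b):
    o1,v1=rays(dt,a);o2,v2=rays(ds,b);v1=v1[0];v2=v2[0]
    t=np.linalg.lstsq(np.c_[v1,-v2],o2-o1,rcond=None)[0];p=(o1+v1*t[0]+o2+v2*t[1])/2;print(p.round(4),'gap',np.linalg.norm(o1+v1*t[0]-o2-v2*t[1]).round(4),'blk',((p[:2]-C)@np.c_[ex,ey]).round(4))
h=cv2.cvtColor(ds['image'],cv2.COLOR_RGB2HSV)
print('\n'.join(''.join('C' if 3<p[0]<22 and p[1]>70 else 'b' if 95<p[0]<120 and p[1]>110 else '.' for p in r) for r in h[164:192,244:272]))
tri((261.5,220.3),(257.9,178.1))
E
```

```text
position: [0.5658, 0.1802, 0.0132]
ft_force: [-0.9, 0.3, -0.8]
yaw 77.8 wz 0.1 pos [0.5658 0.1802 0.0132] shift [-0.0178  0.0019 -0.0002] blk [0.0121 0.1877] F [-0.9  0.3 -0.8] tilt [-0.0007  0.0011]
CCCCCCCCCCCCCCCCCCCCCCCCCCCC
CCCCCCCCCCCCCCCCCCCCCCCCCCCC
CCCCCCCCCCCCCCCCCCCCCCCCCCC.
CCCCCCCCCCCCCCCCCCCCCCCCCCC.
...CCCCCCCCCCCCCCCCCCCCCCCC.
bbb......CCCCCCCCCCCCC..CCC.
bbbbbbbbb......CCCCCC.......
bbbbbbbbbbbbbbb....CC.......
bbbbbbbbbbbbbbbbbb.CC.......
bbbbbbbbbbbbbbbbbb.CC.......
bbbbbbbbbbbbbbb....CC.......
bbbbbbbbbbbbbb.CCCCC........
bbbbbbbbbbbbb.CCCCCC.......C
bbbbbbbbb..C.CCCCCCC......CC
bbbbbbbb.CCCCCCCCCC.......CC
bbbbbbbb.CCCCCCCCCC.......CC
bbbbbbbb.CCCCCC...C.......CC
bbbbbbbb.CCCC..bb.C.......CC
bbbbbbbbbbC..bbbb.C.........
bbbbbbbbbbbbbbbb.C..........
bbbbbbbbbbbbbbbb.C.......CCC
bbbbbbbbbbbbbbbb.C.......CCC
bbbbbbbbbbbbbbbb........CCCC
bbbbbbbbbbbbbbbbC.......CCCC
bbbbbbbbbbbbbbb.C.......CCCC
bbbbbbbbbbbbbbb.C...CC...CCC
bbbbbbbbbbbbbbb.C...CC......
bbbbbbbbbbbbbbb.....CC......
[ 0.4607 -0.0415  0.0243] gap 0.0011 blk [-0.0434 -0.0512]
```

```bash
python3 -m handwheel '[{"x":-0.007,"y":0.0013,"z":0,"wx":0,"wy":0,"wz":0},{"x":-0.007,"y":0.0013,"z":0,"wx":0,"wy":0,"wz":0},{"x":-0.007,"y":0.0013,"z":0,"wx":0,"wy":0,"wz":0},{"x":-0.007,"y":0.0013,"z":0,"wx":0,"wy":0,"wz":0},{"x":-0.007,"y":0.0013,"z":0,"wx":0,"wy":0,"wz":0}]' | grep -E "posi|ft_"
python3 -c "
from h import *
tgt(.014,.170,.0134)"
```

```text
position: [0.5665, 0.1721, 0.0133]
ft_force: [-0.4, 0.5, -0.7]
yaw 77.74 wz 0.04 pos [0.5665 0.1721 0.0133] shift [-0.01   -0.0005 -0.0001] blk [0.0145 0.18  ] F [-0.4  0.5 -0.7] tilt [0.0001 0.0002]
```

```bash
python3 -m handwheel '[{"x":-0.012,"y":-0.0003,"z":0,"wx":0,"wy":0,"wz":0},{"x":-0.024,"y":-0.0003,"z":0,"wx":0,"wy":0,"wz":0},{"x":-0.024,"y":-0.0003,"z":0,"wx":0,"wy":0,"wz":0},{"x":-0.064,"y":-0.0003,"z":0,"wx":0,"wy":0,"wz":0},{"x":-0.1,"y":-0.0003,"z":0,"wx":0,"wy":0,"wz":0},{"x":-0.1,"y":-0.0003,"z":0,"wx":0,"wy":0,"wz":0},{"x":-0.1,"y":-0.0003,"z":0,"wx":0,"wy":0,"wz":0}]' | grep -E "posi|ft_"
python3 -m handwheel '[{"x":0.04,"y":0,"z":0,"wx":0,"wy":0,"wz":0},{"x":0.08,"y":0,"z":0,"wx":0,"wy":0,"wz":0},{"x":0.105,"y":0,"z":0,"wx":0,"wy":0,"wz":0},{"x":0.105,"y":0,"z":0,"wx":0,"wy":0,"wz":0},{"x":0.105,"y":0,"z":0,"wx":0,"wy":0,"wz":0}]' | grep -E "posi|ft_"
python3 - <<'E'
from h import *
tgt(.014,.170,.0134)
for n,(a,b,c,e) in(('top',(190,236,240,292)),('scene',(164,212,224,272))):
    d=cam(n);h=cv2.cvtColor(d['image'],cv2.COLOR_RGB2HSV);print(n)
    print('\n'.join(''.join('C' if 3<p[0]<22 and p[1]>70 else 'b' if 95<p[0]<120 and p[1]>110 else '.' for p in r) for r in h[a:b,c:e]))
E
```

```text
position: [0.5436, 0.0705, 0.0132]
ft_force: [-2.5, -0.3, -2.1]
position: [0.5672, 0.1797, 0.0129]
ft_force: [-0.4, -0.1, -1.4]
yaw 78.02 wz 0.32 pos [0.5672 0.1797 0.0129] shift [-0.0176  0.0003 -0.0005] blk [0.0136 0.1875] F [-0.4 -0.1 -1.4] tilt [ 0.     -0.0003]
top
CCC.......CCCCCC.........CCCCCCCCCCCCCCCCCCCCCCCCCCC
CC........CCCCCC.........CCCCCCCCCCCCCCCCCCCCCCCCCCC
CC.........CCCC.........C.b..CCCCCCCCCCCCCCCCCCCCCCC
CC......................C.bbbbb...CCCCCCCCCCCCCCCCCC
CC........CC............C.bbbbbbbbbb..CCCCCCCCCCCCCC
CC.......CCCCC...........bbbbbbbbbbbbbbb...CCCCCCCCC
CC......CCCCCC.........C.bbbbbbbbbbbbbbbbbbbb..CCCCC
C.......CCCCCC.........C.bbbbbbbbbbbbbbbbbbbbbbbb..C
C.......CCCCCC.........C.bbbbbbbbbbbbbbbbbbbbbbbbb..
........CCCCCC..........bbbbbbbbbbbbbbbbbbbbbbbbbb..
........CCCCC...........bbbbbbbbbbbbbbbbbbbbbbbbbb..
......................C.bbbbbbbbbbbbbbbbbbbbbbbbbb.C
......................C.bbbbbbbbbbbbbbbbbbbbbbbbbb.C
......CCCCC...........C.bbbbbbbbbbbbbbbbbbbbbbbbbb.C
......CCCCCC...........bbbbbbbbbbbbbbbbbbbbbbbbbb..C
.....CCCCCCC.........C.bbbbbbbbbbb
[... 3266 characters left out ...]
C........CCCCC
CC.bbbbbbbbbbbbbbbbbbbbbbbbbbbbbb.C...........CC
CC.bbbbbbbbbbbbbbbbbbbbbbbbbbbbbb...............
CC.bbbbbbbbbbbbbbbbbbbbbbbbbbbbbb...............
CC.bbbbbbbbbbbbbbbbbbbbbbbbbbbbb.C..............
CC.bbbbbbbbbbbbbbbbbbbbbbbbbbbbb.C..............
CC.bbbbbbbbbbbbbbbbbbbbbbbbbbbbb.C..............
CC.bbbbbbbbbbbbbbbbbbbbbbbbbbbbb.C..............
CC....bbbbbbbbbbbbbbbbbbbbbbbbbbCC..............
CCCCCCC.....bbbbbbbbbbbbbbbbbbb.CC..............
CCCCCCCCCCCC......bbbbbbbbbbbbb.CC..............
CCCCCCCCCCCCCCCCC......bbbbbbbb.C...............
CCCCCCCCCCCCCCCCCCCCCCC......bb.C...............
CCCCCCCCCCCCCCCCCCCCCCCCCCCCC..C................
CCCCCCCCCCCCCCCCCCCCCCCCCCCCCCCC................
```

Stub 3 lies flat in the tray (top px (280,208)). First I put the rod back on the roll, then mend stub 1 with the gripper.

```bash
python3 -m handwheel '[{"x":0,"y":0,"z":-0.035,"wx":0,"wy":0,"wz":0},{"x":0,"y":0,"z":-0.075,"wx":0,"wy":0,"wz":0},{"x":0.01,"y":-0.02,"z":-0.078,"wx":0,"wy":0,"wz":-7},{"x":0.02,"y":-0.04,"z":-0.078,"wx":0,"wy":0,"wz":-14},{"x":0.03,"y":-0.06,"z":-0.078,"wx":0,"wy":0,"wz":-21},{"x":0.04,"y":-0.08,"z":-0.078,"wx":0,"wy":0,"wz":-28},{"x":0.05,"y":-0.1,"z":-0.078,"wx":0,"wy":0,"wz":-35},{"x":0.06,"y":-0.12,"z":-0.078,"wx":0,"wy":0,"wz":-42},{"x":0.07,"y":-0.13,"z":-0.078,"wx":0,"wy":0,"wz":-49},{"x":0.08,"y":-0.14,"z":-0.078,"wx":0,"wy":0,"wz":-56}]' | grep -E "posi|ft_"
python3 -c "
from h import *
s=ctrl.get_state();M=R.from_rotvec(s['tool_rot']).as_matrix();yx=np.degrees(np.arctan2(M[1,0],M[0,0]));print(yx,'wz',yx-176.5,s['position'],totool(np.array([.4246,.3112,.04])-s['position']),s['joint_positions'].round(2))"
```

```text
position: [0.4467, 0.2839, 0.0913]
ft_force: [0.2, 0.1, -1.1]
133.9752882581106 wz -42.524711741889405 [0.4466833  0.28391954 0.09127738] [0.03491245 0.00304835 0.05131368] [-1.27  0.16  0.71  1.89 -0.11  1.13  0.25]
```

```bash
python3 -m handwheel '[{"x":0.01,"y":0.001,"z":0,"wx":0,"wy":0,"wz":-7},{"x":0.02,"y":0.002,"z":0.01,"wx":0,"wy":0,"wz":-14},{"x":0.03,"y":0.003,"z":0.02,"wx":0,"wy":0,"wz":-21},{"x":0.035,"y":0.003,"z":0.03,"wx":0,"wy":0,"wz":-28},{"x":0.035,"y":0.003,"z":0.04,"wx":0,"wy":0,"wz":-35},{"x":0.035,"y":0.003,"z":0.05,"wx":0,"wy":0,"wz":-42.5},{"x":0.035,"y":0.003,"z":0.051,"wx":0,"wy":0,"wz":-42.5},{"x":0.035,"y":0.003,"z":0.051,"wx":0,"wy":0,"wz":-42.5},{"x":0.035,"y":0.003,"z":0.051,"wx":0,"wy":0,"wz":-42.5},{"x":0.035,"y":0.003,"z":0.051,"wx":0,"wy":0,"wz":-42.5}]' | grep -E "posi|ft_"
python3 -c "
from h import *
s=ctrl.get_state();M=R.from_rotvec(s['tool_rot']).as_matrix();yx=np.degrees(np.arctan2(M[1,0],M[0,0]));print(yx,'wz',yx-176.5,s['position'],totool(np.array([.4246,.3112,-.0276])-s['position']),M[:2,2])"
```

```text
position: [0.4262, 0.3119, 0.041]
ft_force: [0.4, 0.4, -0.9]
176.05059653220883 wz -0.44940346779117135 [0.42617937 0.3119458  0.04102808] [ 0.00158225 -0.00092071  0.06862589] [0.00091121 0.00092888]
```

```bash
python3 -m handwheel '[{"x":0.001,"y":-0.0005,"z":0.03,"wx":0,"wy":0,"wz":0},{"x":0.001,"y":-0.0005,"z":0.055,"wx":0,"wy":0,"wz":0},{"x":0.001,"y":-0.0005,"z":0.063,"wx":0,"wy":0,"wz":0},{"x":0.001,"y":-0.0005,"z":0.067,"wx":0,"wy":0,"wz":0},{"x":0.001,"y":-0.0005,"z":0.068,"wx":0,"wy":0,"wz":0},{"x":0.001,"y":-0.0005,"z":0.068,"wx":0,"wy":0,"wz":0},{"x":0.001,"y":-0.0005,"z":0.068,"wx":0,"wy":0,"wz":0}]' | grep -E "posi|ft_"
python3 -m handwheel '[{"x":0,"y":0,"z":0,"wx":0,"wy":0,"wz":0},{"x":0,"y":0,"z":0,"wx":0,"wy":0,"wz":0},{"x":0,"y":0,"z":0,"wx":0,"wy":0,"wz":0},{"x":0,"y":0,"z":0,"wx":0,"wy":0,"wz":0},{"x":0,"y":0,"z":0,"wx":0,"wy":0,"wz":0},{"x":0,"y":0,"z":-0.03,"wx":0,"wy":0,"wz":0},{"x":0,"y":0,"z":-0.07,"wx":0,"wy":0,"wz":0},{"x":0,"y":0,"z":-0.11,"wx":0,"wy":0,"wz":0},{"x":0,"y":0,"z":-0.15,"wx":0,"wy":0,"wz":0},{"x":0,"y":0,"z":-0.19,"wx":0,"wy":0,"wz":0}]' 0.04
python3 -c "
from h import *
s=ctrl.get_state();M=R.from_rotvec(s['tool_rot']).as_matrix();yx=np.degrees(np.arctan2(M[1,0],M[0,0]))
p=C-.042*ex-.062*ey;print(yx,s['position'],p)
h1=C-.042*ex-.12*ey
print(totool(np.r_[h1,.21]-s['position']),'wz',yx-77.7)"
```

```text
position: [0.4255, 0.3126, -0.0265]
ft_force: [0.2, -0.2, -1.0]
time: 47.17
position: [0.4242, 0.3113, 0.1643]
tool_rot: [0.104, 3.14, 0.0]
ft_force: [0.9, 1.1, 0.4]
grip_width: 0.458
grip_force: 0.0
176.20933866228583 [0.42421013 0.31125975 0.16427495] [ 0.45976  -0.052328]
[-0.05093082 -0.41778908 -0.04582982] wz 98.50933866228583
```

Rod released on the roll. Now over the tray to look at stub 1 with the wrist camera.

```bash
python3 -m handwheel '[{"x":-0.051,"y":-0.418,"z":-0.046,"wx":0,"wy":0,"wz":98.5},{"x":-0.051,"y":-0.418,"z":-0.046,"wx":0,"wy":0,"wz":98.5},{"x":-0.051,"y":-0.418,"z":-0.046,"wx":0,"wy":0,"wz":98.5},{"x":-0.051,"y":-0.418,"z":-0.046,"wx":0,"wy":0,"wz":98.5},{"x":-0.051,"y":-0.418,"z":-0.046,"wx":0,"wy":0,"wz":98.5},{"x":-0.051,"y":-0.418,"z":-0.046,"wx":0,"wy":0,"wz":98.5},{"x":-0.051,"y":-0.418,"z":-0.046,"wx":0,"wy":0,"wz":98.5},{"x":-0.051,"y":-0.418,"z":-0.046,"wx":0,"wy":0,"wz":98.5},{"x":-0.051,"y":-0.418,"z":-0.046,"wx":0,"wy":0,"wz":98.5},{"x":-0.051,"y":-0.418,"z":-0.046,"wx":0,"wy":0,"wz":98.5}]' 0.05| grep -E "posi|ft_"
python3 -c "
from h import *
tgt(-.042,-.12,.21)"
```

```text
position: [0.4471, -0.104, 0.2079]
ft_force: [1.8, 0.2, 0.3]
yaw 104.25 wz 26.55 pos [ 0.4471 -0.104   0.2079] shift [-0.005  -0.0009 -0.0021] blk [-0.0434 -0.1151] F [1.8 0.2 0.3] tilt [0.0011 0.0016]
```

```bash
python3 -m handwheel '[{"x":0,"y":0,"z":0,"wx":0,"wy":0,"wz":7},{"x":0,"y":0,"z":0,"wx":0,"wy":0,"wz":14},{"x":0,"y":0,"z":0,"wx":0,"wy":0,"wz":21},{"x":0,"y":0,"z":0,"wx":0,"wy":0,"wz":26},{"x":0,"y":0,"z":0,"wx":0,"wy":0,"wz":26},{"x":0,"y":0,"z":0,"wx":0,"wy":0,"wz":26},{"x":0,"y":0,"z":0,"wx":0,"wy":0,"wz":26}]' | grep -E "posi|ft_"
python3 - <<'E'
from h import *
tgt(-.042,-.12,.21)
d=cam('wrist');np.save('w14.npy',d,allow_pickle=True);h=cv2.cvtColor(d['image'],cv2.COLOR_RGB2HSV)
u=proj(d,np.r_[C-.042*ex-.055*ey,.02])[0];print(u)
x,y=u.astype(int)
ch=lambda p:'C' if 3<p[0]<16 and p[1]>90 else 'b' if 95<p[0]<120 and p[1]>110 else '.'
print('\n'.join(''.join(ch(p) for p in r) for r in h[max(y-50,0):y+50:2,x-50:x+60]))
E
```

```text
position: [0.4474, -0.1019, 0.2075]
ft_force: [0.1, -0.2, -0.2]
yaw 78.74 wz 1.04 pos [ 0.4474 -0.1019  0.2075] shift [-0.0069  0.0014 -0.0025] blk [-0.0435 -0.1131] F [ 0.1 -0.2 -0.2] tilt [0.0001 0.0002]
[260.91460495 114.36154527]
..............................................CCCC....CCCCCC................CCCCCCCCCCCCCCCC.............CCCCC
.................................................C....CCC.....................CCCCCCCCCCC..................CCC
..............................................................................................................
.............................C................................................................................
..............................................................................................................
..............................................................................................................
..............................................................................................................
.........................................................................................
[... 3983 characters left out ...]
bbbbbbbbbbbbbbbb.CCCCCCCCCC.bbbbbb
........................bbb.bbbbbbbbbbbbbbbbbbbbbbbbbbbbbbbbbbbbbbbbbbbbbbbbbbbbbbbbbbbbbbbb.CCCCCCCCCC.bbbbbb
.......................Cbbb.bbbbbbbbbbbbbbbbbbbbbbbbbbbbbbbbbbbbbbbbbbbbbbbbbbbbbbbbbbbbbbbbCCCCCCCCCCCbbbbbbb
.......................Cbbb.bbbbbbbbbbbbbbbbbbbbbbbbbbbbbbbbbbbbbbbbbbbbbbbbbbbbbbbbbbbbbbbbCCCCCCCCCCCbbbbbbb
.......................Cbbb.bbbbbbbbbbbbbbbbbbbbbbbbbbbbbbbbbbbbbbbbbbbbbbbbbbbbbbbbbbbbbbbbCCCCCCCCCCCbbbbbbb
.......................Cbbb.bbbbbbbbbbbbbbbbbbbbbbbbbbbbbbbbbbbbbbbbbbbbbbbbbbbbbbbbbbbbbbbbCCCCCCCCCC.bbbbbbb
.......................Cbbb.bbbbbbbbbbbbbbbbbbbbbbbbbbbbbbbbbbbbbbbbbbbbbbbbbbbbbbbbbbbbbbb.CCCCCCCCCCCbbbbbbb
```

Run:
```python
from h import *
d=np.load('w14.npy',allow_pickle=True).item()
for px,z in(((260,126.5),.014),((260,96),.035),((260,111),.024),((243,104),.022)):
    p=plane(d,px,z)[0];print(px,z,p.round(4),'blk',((p[:2]-C)@np.c_[ex,ey]).round(4))
s=ctrl.get_state();print(s['position'])
for y in(-.062,-.066):
  p=C-.0435*ex+y*ey; print(y,totool(np.r_[p,-.02]-s['position']))
```

```text
(260, 126.5) 0.014 [ 0.4576 -0.0588  0.014 ] blk [-0.0427 -0.0688]
(260, 96) 0.035 [ 0.464  -0.0261  0.035 ] blk [-0.0434 -0.0355]
(260, 111) 0.024 [ 0.461  -0.0416  0.024 ] blk [-0.0431 -0.0513]
(243, 104) 0.022 [ 0.444  -0.0305  0.022 ] blk [-0.0621 -0.0441]
[ 0.44741212 -0.10185138  0.20751203]
-0.062 [0.05094714 0.00091448 0.22752585]
-0.066 [0.04694798 0.00084341 0.22752477]
```

Stub 1 leans about 32° over the near wall, spanning block y -0.036 to -0.069 at x -0.043. I'll tilt the tool 25° away from the block, square to the stub, grip its lower part with a small opening and lift it in.

```bash
python3 -m handwheel '[{"x":0.02,"y":0.0025,"z":0.04,"wx":0,"wy":7,"wz":0.3},{"x":0.044,"y":0.0025,"z":0.08,"wx":0,"wy":14,"wz":0.6},{"x":0.044,"y":0.0025,"z":0.11,"wx":0,"wy":21,"wz":1},{"x":0.044,"y":0.0025,"z":0.14,"wx":0,"wy":25,"wz":1},{"x":0.044,"y":0.0025,"z":0.15,"wx":0,"wy":25,"wz":1},{"x":0.044,"y":0.0025,"z":0.15,"wx":0,"wy":25,"wz":1},{"x":0.044,"y":0.0025,"z":0.15,"wx":0,"wy":25,"wz":1},{"x":0.044,"y":0.0025,"z":0.15,"wx":0,"wy":25,"wz":1},{"x":0.044,"y":0.0025,"z":0.15,"wx":0,"wy":25,"wz":1}]' 0.02 | grep -E "posi|ft_|wid"
python3 - <<'E'
from h import *
s=ctrl.get_state();M=R.from_rotvec(s['tool_rot']).as_matrix();B=np.c_[ex,ey]
print('blk tool axes x,y,z (bx,by,z):',[np.r_[M[:2,i]@B,M[2,i]].round(3) for i in range(3)],'pos',((s['position'][:2]-C)@B).round(4),s['position'][2])
for by,z in((-.0685,.0346),(-.0433,-.0198)):
    p=C-.041*ex+by*ey;print(totool(np.r_[p,z]-s['position']).round(4))
print(s['joint_positions'].round(2),s['grip_width'],ctrl.grip_point_offset)
E
```

```text
position: [0.4604, -0.0583, 0.0601]
ft_force: [0.1, -0.2, 0.8]
grip_width: 0.238
blk tool axes x,y,z (bx,by,z): [array([-0.002,  0.905,  0.425]), array([1.   , 0.002, 0.001]), array([-0.   ,  0.425, -0.905])] pos [-0.0401 -0.0677] 0.06008745741879039
[-0.0116 -0.0009  0.0227]
[-0.0119 -0.0009  0.0827]
[-0.62  0.22  1.16  2.08 -0.66  1.22  0.64] 0.23808827235178592 0.0187
```

```bash
python3 -m handwheel '[{"x":-0.0118,"y":-0.0007,"z":0,"wx":0,"wy":0,"wz":0},{"x":-0.0118,"y":-0.0007,"z":0.02,"wx":0,"wy":0,"wz":0},{"x":-0.0118,"y":-0.0007,"z":0.04,"wx":0,"wy":0,"wz":0},{"x":-0.0118,"y":-0.0007,"z":0.055,"wx":0,"wy":0,"wz":0},{"x":-0.0118,"y":-0.0007,"z":0.065,"wx":0,"wy":0,"wz":0},{"x":-0.0118,"y":-0.0007,"z":0.068,"wx":0,"wy":0,"wz":0}]' | grep -E "posi|ft_|wid"
python3 -m handwheel '[{"x":0,"y":0,"z":0.005,"wx":0,"wy":0,"wz":0},{"x":0,"y":0,"z":0.009,"wx":0,"wy":0,"wz":0},{"x":0,"y":0,"z":0.0135,"wx":0,"wy":0,"wz":0},{"x":0,"y":0,"z":0.0135,"wx":0,"wy":0,"wz":0}]' | grep -E "posi|ft_|wid"
```

```text
position: [0.4626, -0.0388, -0.0077]
ft_force: [0.0, 0.6, 0.5]
grip_width: 0.231
position: [0.4628, -0.0354, -0.0214]
ft_force: [-1.1, 0.4, 0.0]
grip_width: 0.231
```

No contact on the way down. Close and lift, straight up with the tilt kept.

```bash
python3 -m handwheel '[{"x":0,"y":0,"z":0,"wx":0,"wy":0,"wz":0},{"x":0,"y":0,"z":0,"wx":0,"wy":0,"wz":0},{"x":0,"y":0,"z":0,"wx":0,"wy":0,"wz":0},{"x":0,"y":0,"z":0,"wx":0,"wy":0,"wz":0},{"x":0,"y":0,"z":0,"wx":0,"wy":0,"wz":0}]' 0.004 20| grep -E "posi|ft_|grip"
python3 -c "
from h import *
tgt(-.030,-.075,.03)"
```

```text
position: [0.4628, -0.0361, -0.0212]
ft_force: [-0.2, 0.1, 0.0]
grip_width: 0.136
grip_force: 20.0
yaw 77.54 wz -0.16 pos [ 0.4628 -0.0361 -0.0212] shift [-0.0051  0.0123 -0.0589] blk [-0.0425 -0.0455] F [-0.2  0.1  0. ] tilt [0.0875 0.4133]
```

Stub held (11.8 mm). Lift clear, then level the tool over the tray.

```bash
python3 -m handwheel '[{"x":0,"y":0,"z":-0.015,"wx":0,"wy":0,"wz":0},{"x":0,"y":0,"z":-0.04,"wx":0,"wy":0,"wz":0},{"x":0,"y":0.004,"z":-0.07,"wx":0,"wy":0,"wz":0},{"x":0,"y":0.008,"z":-0.07,"wx":0,"wy":-7,"wz":0},{"x":0,"y":0.008,"z":-0.07,"wx":0,"wy":-14,"wz":0},{"x":0,"y":0.008,"z":-0.07,"wx":0,"wy":-21,"wz":0},{"x":0,"y":0.008,"z":-0.07,"wx":0,"wy":-25,"wz":0},{"x":0,"y":0.008,"z":-0.07,"wx":0,"wy":-25,"wz":0},{"x":0,"y":0.008,"z":-0.07,"wx":0,"wy":-25,"wz":0}]' | grep -E "posi|ft_|grip"
python3 -c "
from h import *
tgt(-.036,-.084,-.018)"
```

```text
position: [0.4647, -0.0635, 0.0421]
ft_force: [-0.3, 0.2, -0.8]
grip_width: 0.137
grip_force: 20.0
yaw 78.01 wz 0.31 pos [ 0.4647 -0.0635  0.0421] shift [-0.0122 -0.001   0.0601] blk [-0.0348 -0.0719] F [-0.3  0.2 -0.8] tilt [-0.0037  0.0024]
```

```bash
python3 -m handwheel '[{"x":-0.012,"y":-0.001,"z":0.02,"wx":0,"wy":0,"wz":0},{"x":-0.012,"y":-0.001,"z":0.045,"wx":0,"wy":0,"wz":0},{"x":-0.012,"y":-0.001,"z":0.06,"wx":0,"wy":0,"wz":0},{"x":-0.012,"y":-0.001,"z":0.064,"wx":0,"wy":0,"wz":0},{"x":-0.012,"y":-0.001,"z":0.064,"wx":0,"wy":0,"wz":0}]' | grep -E "posi|ft_|grip"
python3 -m handwheel '[{"x":0,"y":0,"z":0,"wx":0,"wy":0,"wz":0},{"x":0,"y":0,"z":0,"wx":0,"wy":0,"wz":0},{"x":0,"y":0,"z":0,"wx":0,"wy":0,"wz":0},{"x":0,"y":0,"z":-0.03,"wx":0,"wy":0,"wz":0},{"x":0,"y":0,"z":-0.07,"wx":0,"wy":0,"wz":0},{"x":0,"y":0,"z":-0.11,"wx":0,"wy":0,"wz":0},{"x":-0.03,"y":0,"z":-0.15,"wx":0,"wy":0,"wz":0},{"x":-0.06,"y":0,"z":-0.19,"wx":0,"wy":0,"wz":0},{"x":-0.1,"y":0.02,"z":-0.22,"wx":0,"wy":0,"wz":0}]' 0.026 | grep -E "posi|ft_|grip"
python3 - <<'E'
from h import *
ch=lambda p:'C' if 3<p[0]<22 and p[1]>70 else 'b' if 95<p[0]<120 and p[1]>110 else '.'
for n,(a,b,c,e) in(('top',(190,236,240,292)),('scene',(164,212,224,272))):
    d=cam(n);h=cv2.cvtColor(d['image'],cv2.COLOR_RGB2HSV);print(n)
    print('\n'.join(''.join(ch(p) for p in r) for r in h[a:b,c:e]))
    np.save(n+'E.npy',d,allow_pickle=True)
E
```

```text
position: [0.4589, -0.0798, -0.0229]
ft_force: [-0.3, -0.3, -0.3]
grip_width: 0.135
grip_force: 20.0
position: [0.456, -0.1581, 0.1837]
ft_force: [0.8, 0.2, 0.1]
grip_width: 0.298
grip_force: 0.0
top
CCC.......CCCCCC.........CCCCCCCCCCCCCCCCCCCCCCCCCCC
CC........CCCCCC.........CCCCCCCCCCCCCCCCCCCCCCCCCCC
CC.........CCCC.........C.b..CCCCCCCCCCCCCCCCCCCCCCC
CC......................C.bbbbb...CCCCCCCCCCCCCCCCCC
CC........CC............C.bbbbbbbbbb..CCCCCCCCCCCCCC
CC.......CCCCC...........bbbbbbbbbbbbbbb...CCCCCCCCC
CC......CCCCCC.........C.bbbbbbbbbbbbbbbbbbbb..CCCCC
C.......CCCCCC.........C.bbbbbbbbbbbbbbbbbbbbbbbb..C
C.......CCCCCC.........C.bbbbbbbbbbbbbbbbbbbbbbbbbb.
C.......CCCCCC..........bbbbbbbbbbbbbbbbbbbbbbbbbb..
C.......CCCCC...........bbbbbbbbbbbbbbbbbbbbbbbbbb..
......................C.bbbbbbbbbbbbbbbbbbbbbbbbbb.C
......................C.bbbbbbbbbbbbbbbbbbbbbbbbbb.C
.......CCCC...........C.bbbbbbbbbbbbbbbbbbbbbbbbbb.C
......CCCCCC...........bbbbbbbbbbbbbbbbbbbbbbbbbb..C
.....CCCCCCC.........C.bbbbbbbbbbb...bbbbbbbbbbbb..C
.....CCCCCCC.........C.bbbbbbbbbbb.CCCC.bbbbbbbbb.CC
[... 3195 characters left out ...]
C........CCCCC
CC.bbbbbbbbbbbbbbbbbbbbbbbbbbbbbb.C...........CC
CC.bbbbbbbbbbbbbbbbbbbbbbbbbbbbbb...............
CC.bbbbbbbbbbbbbbbbbbbbbbbbbbbbbb...............
CC.bbbbbbbbbbbbbbbbbbbbbbbbbbbbb.C..............
CC.bbbbbbbbbbbbbbbbbbbbbbbbbbbbb.C..............
CC.bbbbbbbbbbbbbbbbbbbbbbbbbbbbb.C..............
CC.bbbbbbbbbbbbbbbbbbbbbbbbbbbbb.C..............
CC....bbbbbbbbbbbbbbbbbbbbbbbbbbCC..............
CCCCCCC......bbbbbbbbbbbbbbbbbb.CC..............
CCCCCCCCCCCC......bbbbbbbbbbbbb.CC..............
CCCCCCCCCCCCCCCCCC.....bbbbbbbb.C...............
CCCCCCCCCCCCCCCCCCCCCCC......bb.C...............
CCCCCCCCCCCCCCCCCCCCCCCCCCCCC..CC...............
CCCCCCCCCCCCCCCCCCCCCCCCCCCCCCCC................
```

Both stubs lie flat in the tray. Last picture: a composite of the top and scene views for the final check.

Run:
```python
from h import *
a=cam('top');b=cam('scene')
A=cv2.resize(a['image'][100:300,110:370],(780,600));Bv=b['image'][100:290,100:440]
im=np.vstack([cv2.resize(a['image'][110:280,110:390],(494,300),interpolation=2),cv2.resize(b['image'][110:280,110:390],(494,300),interpolation=2)])
cv2.imwrite('pics/fin.png',cv2.cvtColor(im,cv2.COLOR_RGB2BGR))
h=cv2.cvtColor(a['image'],cv2.COLOR_RGB2HSV);m=((abs(h[...,0].astype(int)-26)<5)&(h[...,1]>180)&(h[...,2]>90)).astype(np.uint8)
for c in cv2.findContours(m,0,1)[0]:
    if cv2.contourArea(c)>40: print('yel',cv2.minAreaRect(np.float32(plane(a,c.reshape(-1,2),.02)[:,:2]*1000)))
```

```text
yel ((423.1903991699219, 309.23358154296875), (16.922510147094727, 61.969154357910156), 86.81082916259766)
yel ((629.8916015625, -706.6604614257812), (120.63812255859375, 147.8804473876953), 83.72989654541016)
```

View pics/fin.png

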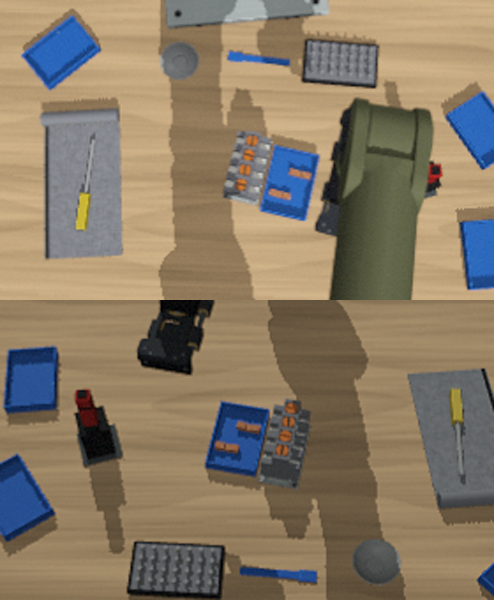

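Run:
```python
from h import *
d=np.load('w8.npy',allow_pickle=True).item();g=cv2.cvtColor(d['image'],cv2.COLOR_RGB2HSV)[...,1].astype(float)
# drum 1 slot: low-saturation columns centroid per row, against orange
P=[]
for r in range(166,181):
    w=np.clip(190-g[r,199:211],0,None); 
    if w.sum()>0: P.append(((w*np.arange(199,211)).sum()/w.sum(),r))
P=np.array(P);W=plane(d,P,.086)[:,:2];k=np.polyfit(W[:,1],W[:,0],1);a=np.degrees(np.arctan2(1,k[0]))
print(P.round(1).tolist());print('slot yaw',a,'turn deg',a+12.3)
```

```text
[[205.0, 166.0], [205.0, 167.0], [204.9, 168.0], [204.9, 169.0], [204.8, 170.0], [204.7, 171.0], [204.7, 172.0], [204.6, 173.0], [204.6, 174.0], [204.5, 175.0], [204.4, 176.0], [204.3, 177.0], [204.3, 178.0], [204.1, 179.0], [204.0, 180.0]]
slot yaw 73.74543373323456 turn deg 86.04543373323456
```

```bash
python3 -c "
from bench import ctrl
print(ctrl.close_job())"
```

```text
the job is handed in; nothing more can be done
None
```

The job is handed in: clamps 1 and 3 are open (slots measured about 86° round, nearly in line with the channels), both stubs lie in the tray (stub 1 caught on its near wall and was lifted in), the driver stands in its stand, the rod's handle is on the roll, and I never touched the bit case, opening tool or dish; no verdict was shown.

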